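# Load tape-measure cases onto a six-nest index table

### The job

Load every loose tape-measure case on the bench into the index table, one nest at a time through the open window of the clear hood: stand each case in the nest, yellow face up, and push it down until it is fully home. Lift the sprung yellow handle, turn the head and let the handle drop home at a stop to bring up the next empty nest; at the end every case must be home in a nest under the hood, with an empty nest in the window and the handle dropped home. Leave the flask, the bottle and the screwdriver alone.

Things in the scene. Friction and masses are not known exactly. Their poses are not given: they have to be found in the camera images.
- index_table: fixed base of the index table: blue disc, 360 mm diameter, 12 mm thick, flat on the bench. Origin: centre of its underside, on the turning axis; its -x axis points from the turning axis to the window. Above it the turning head: a 296 mm dark grey disc with six white cup nests 60 degrees apart, centres 110 mm from the axis
- nest_0_mark (a point): one of the six nests, on the head: its floor's centre when pressed home. Nest: white cup, 60 mm inside, 68 mm outside, rim 8 mm above its floor. All start raised (floor z 0.054, rim 0.062); pushed down with about 10 N a nest sinks 9 mm against friction to a hard stop (floor z 0.045, rim 0.053) and stays there. Keep fingertips above the rim
- hood_mid (a point): on the fixed clear plastic hood's top, across from the window. The hood covers the ring 68 to 168 mm from the axis, underside z 0.087, top 0.091 (0.094 at the two yellow edge strips), except the window: 60 degrees wide, centred on the base's -x. 12 mm posts at 170 mm radius. A case pressed home (top z 0.083) passes under it; an unpressed one (top 0.092) jams on its edge
- window (a point): on the base: centre of the floor of a pressed-home nest standing in the window, 110 mm from the axis, z = 0.045. At every stop one nest is centred here. The hood's edges are 55 mm to either side: fingers that hold a case along the line from the turning axis through the window have the most room
- hub (a point): on the base: point on the turning axis, z = 0.045
- handle_grip (a point): centre of the yellow bar of the lift-and-turn handle, on the turning axis, z 0.123 with the handle home. Bar 66 mm long (this point's x axis; it turns with the head), 18 mm wide (y: grip across this), 30 mm high (z 0.108 to 0.138 when home), above a 40 mm diameter hub that ends at z 0.096. A red stem shows below the bar when it is lifted
- handle (a joint): lift of the handle, m: 0 = home, its pin in a hole, head locked; 0.010 = pin resting on the dial between holes; 0.020 = top end. A spring holds it down, about 6 to 8 N to lift. Above 0.011 the head turns freely: lift and turn in the same grip. Let go within about 3 degrees of a stop it drops home by itself
- head (a joint): angle of the head, rad, growing anticlockwise seen from above, no end stops. Stops at every whole multiple of pi/3 (60 degrees). Light friction: stays where it is left. At the start it stands between two stops, the handle resting on the dial, unlocked
- case_1: tape-measure case: upright black drum, 54 mm diameter, 38 mm tall, about 0.18 kg, yellow disc on its top, thin yellow band round its side. Origin: centre of its underside, z up. Starts standing free on the bench (z = 0), 45 mm or more from its neighbours; 3 or 4 of the four are present. Its z is 0.054 in a raised nest, 0.045 pressed fully home
- case_2: tape-measure case: upright black drum, 54 mm diameter, 38 mm tall, about 0.18 kg, yellow disc on its top, thin yellow band round its side. Origin: centre of its underside, z up. Starts standing free on the bench (z = 0), 45 mm or more from its neighbours; 3 or 4 of the four are present. Its z is 0.054 in a raised nest, 0.045 pressed fully home
- case_3: tape-measure case: upright black drum, 54 mm diameter, 38 mm tall, about 0.18 kg, yellow disc on its top, thin yellow band round its side. Origin: centre of its underside, z up. Starts standing free on the bench (z = 0), 45 mm or more from its neighbours; 3 or 4 of the four are present. Its z is 0.054 in a raised nest, 0.045 pressed fully home
- case_4: tape-measure case: upright black drum, 54 mm diameter, 38 mm tall, about 0.18 kg, yellow disc on its top, thin yellow band round its side. Origin: centre of its underside, z up. Starts standing free on the bench (z = 0), 45 mm or more from its neighbours; 3 or 4 of the four are present. Its z is 0.054 in a raised nest, 0.045 pressed fully home
- flask: bystander: steel vacuum flask, 68 mm diameter, 210 mm tall; origin at the centre of its underside
- drink_bottle: bystander: lime-green drinking bottle, 70 mm diameter, 170 mm tall; origin at the centre of its underside
- screwdriver: bystander: yellow-handled screwdriver lying on the bench along its x axis; origin under its middle
Mind the look-alikes: they are no part of the job. What is shaped like the case_3 but red is not meant. Leave any orange look-alike of the case_1 alone.

How it is judged:
At the end, for the whole second after the job is handed in: every case present stands upright (within 7 degrees) in a nest (7 mm from the nest circle's 110 mm radius), pressed home to within 2.8 mm, under the hood (more than 90 mm from the window's centre), at rest; the handle is down within 2.5 mm and the head is still (horizontal distance between case_1 and hub between 0.103 and 0.117 m and horizontal distance between each of case_1, case_2, case_3, case_4 and window above 0.09 m and height (world z) of case_1 between 0.04 and 0.0478 m and angle between each of case_1, case_2, case_3, case_4's own z axis and vertical below 0.12 rad and linear speed of each of case_1, case_2, case_3, case_4 below 0.02 m/s and horizontal distance between case_2 and hub between 0.103 and 0.117 m and height (world z) of case_2 between 0.04 and 0.0478 m and horizontal distance between case_3 and hub between 0.103 and 0.117 m and height (world z) of case_3 between 0.04 and 0.0478 m and horizontal distance between case_4 and hub between 0.103 and 0.117 m and height (world z) of case_4 between 0.04 and 0.0478 m and value of joint handle below 0.0025 m and velocity of joint head between -0.05 and 0.05 rad/s); the robot touches nothing.
It fails at once if a bystander (flask, bottle, screwdriver) is moved more than 3 cm (distance of any of flask, drink_bottle, screwdriver from where it was at the start of the episode above 0.03 m).
Of case_1, case_2, case_3, case_4 only 3 to 4 are there at a start; the rules pass over those that are not, and their reading is None.
At some moment in a run one of case_1, case_2, case_3, case_4 may be knocked a few centimetres aside while the robot is not near it.
Once in a run the grip may slacken for a moment while it holds something.
It also fails if it takes over 210 s, if anything falls off the work surface, if the arm or the gripper's body presses on something with over 40 N, if the wrist force passes 120 N, or if a joint passes its speed limit or range.

### The arm

A 7-joint arm with a two-finger parallel gripper is mounted at the origin on the work surface. World frame = base frame: x ahead of the robot, y to its left, z up, the work surface at z = 0. Lengths are in m, angles in rad, forces in N, time in s.
With the tool pointing down it reaches from about 0.425 to 0.925 m from the base axis. Payload 6.8 kg.
Tool frame: the origin (TCP) lies on the mounting face of the last link; the fingertips stand 173 mm ahead of it and the grasp point (between the pads) lies 155 mm ahead of it (r.tip_reach is the distance from the TCP to the fingertips, in m); z points along the fingers, x is the direction in which the jaws open and shut, and the axes are right-handed (so a half turn about z gives the same grasp; the last joint's range is limited). The gripper opens to 85 mm and grips with 20 to 120 N. Pads are 22 mm wide; open, the fingers measure 114 mm over their backs; the gripper's body (76 mm by 85 mm) begins 54 mm behind the grasp point. The pads swing forward as they close: fully open they stand 13 mm farther back than shut.
Start: joints at [-1.425, 0.477, 0.022, 1.555, -0.011, 1.109, -0.083], TCP at [0.169, 0.653, 0.405] pointing down, gripper open.
Joint ranges: [-2.96, 2.96], [-0.34, 2.1], [-1.41, 1.46], [0.24, 2.44], [-1.37, 4.51], [0.17, 1.92], [-2.96, 2.96]. Speed limits (rad/s): [2.39, 2.39, 3.14, 3.14, 3.14, 3.14, 3.14].

### API

Orientations are given as a rotation vector (axis times angle).
In Python, from bench import r, eyes gives the robot as it stands.
- The arm moves only by the tool jog_arm, never from a script. Its argument "series" is a list of rows, each a list of 4 numbers: the shift along the tool's x, y, z in units of 30 mm (1.0 is 30 mm), then the turn about the tool's z in units of 10 degrees (1.0 is 10 degrees). In form: [[dx, dy, dz, roll], ...]. A call has 1 to 12 rows; each row shifts and turns the pose as measured when the row begins, along the tool's axes as they then stand; what a row does not reach is not made up. A row lasts 1/8 s, in which the tool goes at most 62.5 mm and 10.7 degrees, less where a joint would pass 70% of its speed; a pose out of reach is approached as far as the arm can. A call is refused whole if a number of a shift passes 1 or a number of a turn 1, either way. A call with a gripper value outside its range is refused whole. "grip" is the finger opening in mm, from 0 to 85.4, set as the call begins (left out, the last holds). The fingers move at their own pace and stop on an object; "newtons" is the grip in N (left out, the last holds). Time passes only in rows, so rows that do not move let the fingers close. It gives the time, the measured TCP pose, the force and the opening at its end, in the units of the state.
- r.get_obs(): the state, without advancing time (a new reading comes with each control period).
- eyes.grab_frame(name): name is "scene" or "side" or "wrist"; returns a dict with "pixels" (384x512x3 uint8, red, green, blue), "fx", "fy", "cx", "cy" (pixels), "rvec" (rotation vector, rad) and "tvec" (3), from world to camera coordinates, as OpenCV has them. Camera axes: x right, y down, z forward; pixel columns grow to the right and rows downward; lengths in m; the calibration is good to about 2 mm. The wrist camera is an equidistant fisheye: a pixel r from the principal point sees the ray r / f radians off the axis. A picture is of the moment at which its call begins. There is no depth.
- r.hand_in(): hands the job in, once; it reports no verdict.
Trained networks look in a picture, given as the dict that the camera call returned (one of the last four; its "shot" number tells which), for a name from the list of things; names that differ only in an ending like _2 or _b are one class to them, and where a whole thing is asked for, a point or a joint stands for the part that bears it (a point fixed in the world has none). Each returns a list of dicts, best first, with "confidence" (0 to 1); they miss things now and then, are a little off and sometimes report something else, mostly with a low value. They report only what shows in the picture. A call takes as long as a camera call. They do not tell look-alikes from the thing itself.
- eyes.find_in(picture, name): "extent" ([left, top, width, height] in pixels, round what is visible of it).
- eyes.place_of(picture, name): "xy" ([column, row] in pixels: a listed point, or the origin of a listed thing).
The state is a dict: "clock": time; "joints": joint angles; "qvel": joint speeds; "tau": joint torques, N m; "tcp_pos": TCP position; "orientation": TCP orientation; "contact_force": force on the tool from outside, world axes, zero at the start; "moment": the same for the moment, N m; "grip_width": finger opening in m.
Only numpy, scipy, OpenCV 4.12 (cv2) and the standard library are available. Lean on these libraries where they do the work, as an engineer would, in place of code of your own. Each camera call takes 0.05 s, during which the arm holds its last target.

## Working session

There is one attempt and no reset: what is moved stays moved. The work goes in short steps, Python scripts to look and compute and a tool call to move; the robot and the scene stay as the last step left them, time stands still between calls to the robot, and variables do not carry over. Pictures are saved under pics/ and viewed, and the job is handed in when it is done.

Besides the shell and the picture viewer there is one more tool, called in YAML: its name, and indented under it one key for each argument. jog_arm: Moves the arm, as the interface text tells. Its arguments: {"type":"object","properties":{"series":{"type":"array","items":{"type":"array","items":{"type":"number"}}},"grip":{"type":"number"},"newtons":{"type":"number"}},"required":["series"]}

```bash
ls -la; mkdir -p pics; python3 - <<'E'
from bench import r, eyes
import cv2
o=r.get_obs()
for k,v in o.items(): print(k,v)
print(r.tip_reach)
for n in ["scene","side","wrist"]:
    p=eyes.grab_frame(n)
    cv2.imwrite(f"pics/a_{n}.png",p["pixels"][:,:,::-1])
    print(n,p["fx"],p["fy"],p["cx"],p["cy"],p["rvec"],p["tvec"])
E
```

```text
total 12
drwxr-xr-x  3 agent agent 4096 Dec  7 16:47 .
drwxr-xr-x 23 root  root  4096 Dec  7 16:46 ..
drwxr-xr-x  2 agent agent 4096 Dec  7 16:47 pics
clock 0.0
joints [-1.42511585  0.47777969  0.0223159   1.55646869 -0.01146845  1.10925667
 -0.08310672]
qvel [-8.02215485e-05  2.86945965e-04  1.00008068e-03  5.19943020e-04
 -2.05050978e-04 -2.79803890e-03 -6.56033729e-04]
tau [-2.08545298e-04 -5.96436203e+01  1.60744753e+00 -2.81197643e+01
  1.23624664e-02  9.05409863e-03 -2.65867413e-06]
tcp_pos [0.16938269 0.65311453 0.40373137]
orientation [ 2.48370252e+00  1.92178169e+00 -2.06488233e-03]
contact_force [ 0.28761224 -0.38362218  0.74249962]
moment [-0.08653584 -0.01259526 -0.02087811]
grip_width 0.08547763885858413
0.1734
scene 467.8051829852791 467.8051829852791 252.47184859479032 193.30118486786375 [ 1.59029389  1.65908046 -0.87888057] [ 0.05933867 -0.21969268  1.77848792]
side 379.65064190282845 379.65064190282845 259.08486657461 192.522548262966 [ 2.32056622 -0.08786158  0.03686524] [-0.55849904  0.05584507  1.17284039]
wrist 297.3186396354542 297.3186396354542 261.07702631576456 189.9831637143879 [-2.30168475 -1.77997966 -0.24847859] [-0.67315305 -0.03639762  0.37862511]
```

View pics/a_scene.png

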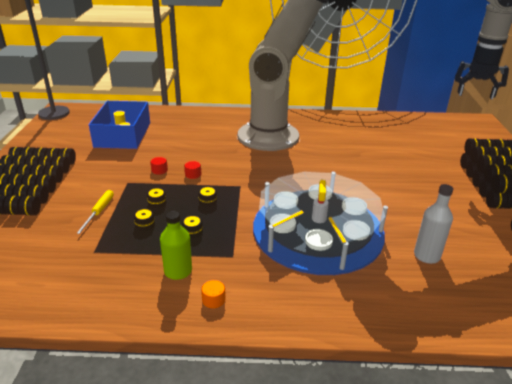

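View pics/a_side.png

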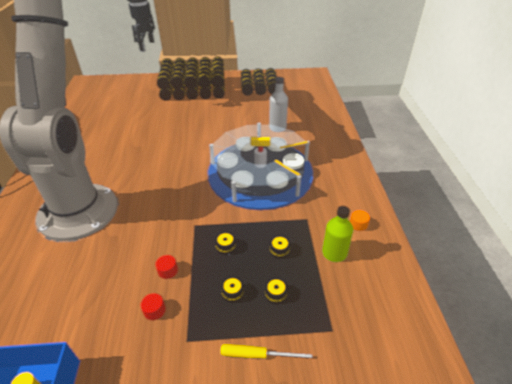

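View pics/a_wrist.png

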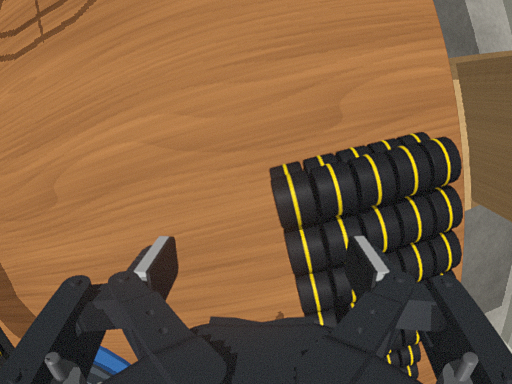

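Look-alike candidates in the scene view:
- Black and yellow drums on the mat: (157,196), (207,194), (144,216), (193,224). These are the cases.
- Red drums: (159,165), (192,170). Not wanted.
- Orange drum: (213,294). Not wanted.
- Stacked black rolls at both sides: background.

Next I'll measure positions.

```bash
cat > h.py <<'E'
import numpy as np, cv2
from scipy.spatial.transform import Rotation as R
from bench import r, eyes
def ray(p,uv):
    Rm=cv2.Rodrigues(np.array(p["rvec"],float))[0]; t=np.array(p["tvec"],float)
    x=(uv[0]-p["cx"])/p["fx"]; y=(uv[1]-p["cy"])/p["fy"]
    if p.get("_w"):
        th=np.hypot(x,y); s=np.sin(th)/max(th,1e-9); d=np.array([x*s,y*s,np.cos(th)])
    else: d=np.array([x,y,1.])
    d/=np.linalg.norm(d)
    return -Rm.T@t, Rm.T@d
def plane(p,uv,z):
    c,d=ray(p,uv); return c+d*(z-c[2])/d[2]
def tri(ps):
    A=np.zeros((3,3));b=np.zeros(3)
    for p,uv in ps:
        c,d=ray(p,uv);M=np.eye(3)-np.outer(d,d);A+=M;b+=M@c
    return np.linalg.solve(A,b)
def proj(p,X):
    Rm=cv2.Rodrigues(np.array(p["rvec"],float))[0]
    c=Rm@np.array(X,float)+np.array(p["tvec"])
    if p.get("_w"):
        rr=np.hypot(c[0],c[1]);th=np.arctan2(rr,c[2]);k=th/max(rr,1e-9)
        return np.array([p["fx"]*c[0]*k+p["cx"],p["fy"]*c[1]*k+p["cy"]])
    return np.array([p["fx"]*c[0]/c[2]+p["cx"],p["fy"]*c[1]/c[2]+p["cy"]])
def grab(n,name=None,crop=None,scale=1):
    p=eyes.grab_frame(n); 
    if n=="wrist": p["_w"]=True
    if name:
        im=p["pixels"][:,:,::-1]
        if crop: im=im[crop[1]:crop[3],crop[0]:crop[2]]
        if scale!=1: im=cv2.resize(im,None,fx=scale,fy=scale,interpolation=cv2.INTER_CUBIC)
        cv2.imwrite("pics/"+name+".png",im)
    return p
def pose():
    o=r.get_obs(); Rm=R.from_rotvec(o["orientation"]).as_matrix()
    return o,np.array(o["tcp_pos"]),Rm
def to(target,o=None):
    """units needed to bring TCP to target (world) in tool axes"""
    o,p,Rm=pose(); return np.round(Rm.T@(np.array(target)-p)/0.03,2)
E
python3 - <<'E'
from h import *
s=grab("scene"); d=grab("side")
for n in ["case_1","nest_0_mark","hood_mid","window","hub","handle_grip","index_table","flask","drink_bottle","screwdriver"]:
    for nm,p in (("scene",s),("side",d)):
        z={"hood_mid":.091,"window":.045,"hub":.045,"handle_grip":.133,"nest_0_mark":.054}.get(n,0)
        for q in eyes.place_of(p,n)[:6]:
            print(n,nm,np.round(q["xy"],1),round(q["confidence"],2),np.round(plane(p,q["xy"],z),4))
_,p,Rm=pose();print(Rm)
E
```

```text
case_1 scene [192.9 234.7] 0.88 [ 0.6155 -0.1998  0.    ]
case_1 scene [206.9 198.7] 0.86 [ 0.4398 -0.1821  0.    ]
case_1 scene [157.4 203.1] 0.83 [ 0.4713 -0.3261  0.    ]
case_1 scene [211.4 298.4] 0.69 [ 0.8462 -0.1245  0.    ]
case_1 scene [193.  174.1] 0.57 [ 0.299  -0.2442  0.    ]
case_1 scene [142.4 223.7] 0.55 [ 0.5739 -0.3472  0.    ]
case_1 side [232.9 292.2] 0.9 [ 0.4691 -0.3248  0.    ]
case_1 side [169.8 272.6] 0.86 [ 0.304  -0.2527  0.    ]
case_1 side [277.3 294.6] 0.83 [ 0.5804 -0.3402  0.    ]
case_1 side [149.8 308.1] 0.82 [ 0.2651 -0.3539  0.    ]
case_1 side [227.1 248.5] 0.72 [ 0.4564 -0.1834  0.    ]
case_1 side [356.4 224.6] 0.58 [ 0.8411 -0.1224  0.    ]
nest_0_mark scene [317.5 221.5] 0.74 [0.61  0.133 0.054]
nest_0_mark scene [317.5 243.8] 0.62 [0.7026 0.1255 0.054 ]
nest_0_mark side [291.8 161.2] 0.7 [0.6789 0.1255 0.054 ]
hood_mid scene [333.6 178.8] 0.73 [0.4514 0.1888 0.091 ]
hood_mid side [229.  148.2] 0.69 [0.4727 0.1636 0.091 ]
hood_mid side [294.9 161.6] 0.54 [0.6798 0.0764 0.091 ]
window scene [308.7 238.9] 0.8 [0.6732 0.1064 0.045 ]
window scene 
[... 375 characters left out ...]
   ]
index_table side [277.  296.9] 0.74 [ 0.579  -0.3467  0.    ]
index_table side [260.3 172.7] 0.59 [0.5747 0.1383 0.    ]
flask scene [429.7 255.3] 0.62 [0.6682 0.4232 0.    ]
flask side [275.3 126.5] 0.75 [0.6565 0.4187 0.    ]
drink_bottle scene [178.5 268.7] 0.89 [ 0.7511 -0.2163  0.    ]
drink_bottle side [335.1 248.4] 0.68 [ 0.7582 -0.206  -0.    ]
screwdriver scene [ 95.3 215.8] 0.81 [ 0.5442 -0.4892  0.    ]
screwdriver side [266.7 356.4] 0.89 [ 0.5398 -0.4936  0.    ]
screwdriver side [279.5 251.5] 0.29 [ 0.6016 -0.205   0.    ]
[[ 2.51045703e-01  9.67975235e-01 -1.95562459e-05]
 [ 9.67975235e-01 -2.51045703e-01  5.67240023e-06]
 [ 5.81231444e-07 -2.03539934e-05 -1.00000000e+00]]
```

```bash
python3 - <<'E'
import cv2
a=cv2.imread("pics/a_scene.png");cv2.imwrite("pics/b1.png",cv2.resize(a[140:290,90:400],None,fx=2.5,fy=2.5,interpolation=cv2.INTER_CUBIC))
a=cv2.imread("pics/a_side.png");cv2.imwrite("pics/b2.png",cv2.resize(a[110:340,130:380],None,fx=2.5,fy=2.5,interpolation=cv2.INTER_CUBIC))
E
```

```text
(no output)
```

View pics/b1.png

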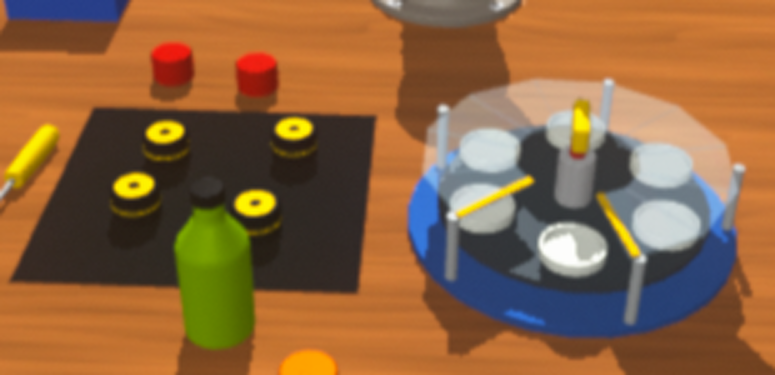

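View pics/b2.png

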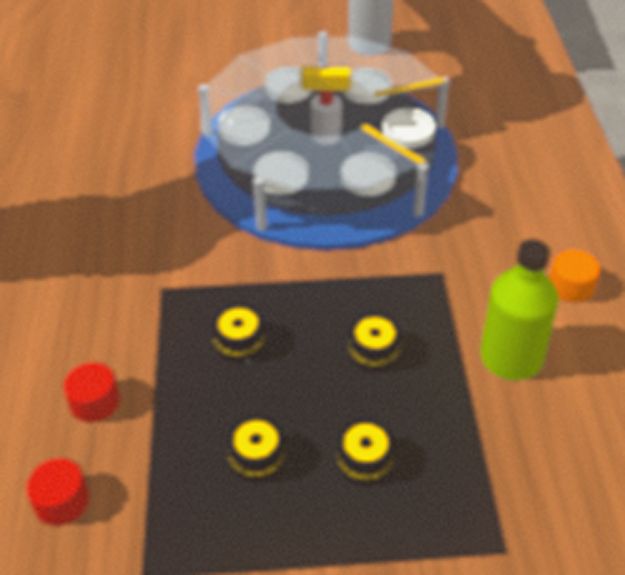

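The crops show four black and yellow drums standing on the mat and the window facing +x. Next I'll refine with colour segmentation.

```bash
cat > seg.py <<'E'
from h import *
def yellow(p,minA=12):
    hsv=cv2.cvtColor(p["pixels"],cv2.COLOR_RGB2HSV)
    m=cv2.inRange(hsv,(24,140,120),(34,255,255))
    n,l,st,c=cv2.connectedComponentsWithStats(m,connectivity=4)
    out=[]
    for i in range(1,n):
        if st[i,4]>=minA:
            pts=cv2.findNonZero((l==i).astype(np.uint8))[:,0]
            h=cv2.convexHull(pts); M=cv2.moments(h)
            cc=(M["m10"]/M["m00"],M["m01"]/M["m00"]) if M["m00"]>0 else tuple(c[i])
            out.append((np.array(cc),st[i],pts))
    return out
E
python3 - <<'E'
from seg import *
for n in("scene","side"):
    p=grab(n)
    for c,s,pts in yellow(p):
        if n=="scene" and c[1]<150: continue
        l=cv2.fitLine(pts.astype(np.float32),cv2.DIST_L2,0,.01,.01).ravel()
        pr=(pts-c)@l[:2]; e=[c+l[:2]*pr.min(),c+l[:2]*pr.max()]
        print(n,np.round(c,1),s,np.round(plane(p,c,.038)[:2],4), "ends@.0925",[np.round(plane(p,x,.0925)[:2],3) for x in e],"@.143",np.round(plane(p,c,.133)[:2],4))
E
```

```text
scene [  1.2 178. ] [  0 174   4  10  14] [ 0.4182 -0.8117] ends@.0925 [array([ 0.529, -0.747]), array([ 0.482, -0.761])] @.143 [ 0.5676 -0.7116]
scene [ 29.1 178.5] [ 28 175   4  10  13] [ 0.4163 -0.7266] ends@.0925 [array([ 0.53 , -0.667]), array([ 0.482, -0.681])] @.143 [ 0.566  -0.6372]
scene [322.  189.9] [319 181   7  19 108] [0.4301 0.1623] ends@.0925 [array([0.56 , 0.145]), array([0.468, 0.154])] @.143 [0.578 0.14 ]
scene [  6.1 188.1] [  5 185   4   9  13] [ 0.4732 -0.7701] ends@.0925 [array([ 0.578, -0.709]), array([ 0.538, -0.721])] @.143 [ 0.6157 -0.6753]
scene [207. 191.] [200 187  15   9 101] [ 0.4553 -0.1784] ends@.0925 [array([ 0.541, -0.186]), array([ 0.536, -0.148])] @.143 [ 0.6    -0.1579]
scene [155.7 192.2] [149 188  15   9 100] [ 0.4699 -0.3276] ends@.0925 [array([ 0.557, -0.323]), array([ 0.547, -0.287])] @.143 [ 0.6128 -0.2883]
scene [102.  201.2] [ 93 190  19  24 182] [ 0.525  -0.4695] ends@.0925 [array([ 0.649, -0.443]), array([ 0.55 , -0.429])] @.143 [ 0.661  -0.4124]
scene [ 11.1 201.3] [ 10 196   4  14  18] [ 0.5398 -0.7239] ends@.0925 [array([ 0.65 , -0.
[... 1510 characters left out ...]
2 237  16  13 147] [ 0.6004 -0.2048] ends@.0925 [array([ 0.574, -0.246]), array([ 0.612, -0.252])] @.143 [ 0.5881 -0.2822]
side [231.7 285.3] [223 278  18  16 205] [ 0.4679 -0.3293] ends@.0925 [array([ 0.45 , -0.366]), array([ 0.489, -0.364])] @.143 [ 0.4712 -0.392 ]
side [276.  286.6] [268 279  17  16 202] [ 0.5759 -0.3412] ends@.0925 [array([ 0.552, -0.372]), array([ 0.589, -0.381])] @.143 [ 0.5664 -0.4025]
side [242.7 350.8] [221 344  45  14 511] [ 0.4876 -0.4942] ends@.0925 [array([ 0.445, -0.512]), array([ 0.533, -0.526])] @.143 [ 0.4886 -0.5374]
side [ 24.6 378.9] [ 12 373  27  11 196] [ 0.0433 -0.5186] ends@.0925 [array([ 0.05, -0.54]), array([ 0.099, -0.543])] @.143 [ 0.0969 -0.5589]
```

```bash
python3 - <<'E'
from h import *
p=grab("wrist")
o,t,Rm=pose()
c,d=ray(p,(p["cx"],p["cy"])); print("cam centre world",c,"axis",d,"tool frame",Rm.T@(c-t),Rm.T@d)
print(to([0.577,0.139,0.45]))
E
```

```text
cam centre world [0.10254692 0.66971023 0.37400065] axis [ 0.26658753 -0.06901151 -0.96133683] tool frame [-0.00100956 -0.06887109  0.0307148 ] [1.34284669e-04 2.75421813e-01 9.61323466e-01]
[-13.19  17.46  -1.51]
```

jog_arm:
  series:
    - [-0.7,0.95,0,0]
    - [-0.7,0.95,0,0]
    - [-0.7,0.95,0,0]
    - [-0.7,0.95,0,0]
    - [-0.7,0.95,0,0]
    - [-0.7,0.95,0,0]
    - [-0.7,0.95,0,0]
    - [-0.7,0.95,0,0]
    - [-0.7,0.95,0,0]
    - [-0.7,0.95,0,0]
    - [-0.7,0.95,0,0]
    - [-0.7,0.95,0,0]

```text
clock: 2.9
tcp_pos: [0.4436, 0.3164, 0.4052]
orientation: [-2.476, -1.928, -0.006]
contact_force: [-0.4, 0.3, -0.9]
grip_width: 0.0856
```

```bash
python3 - <<'E'
from h import *
p=grab("wrist","c1")
o,t,Rm=pose(); print(t,o["joints"],Rm[:,0],to([0.577,0.139,0.40]))
for n in ["window","hub","handle_grip","nest_0_mark"]:
  z={"window":.045,"hub":.045,"handle_grip":.133,"nest_0_mark":.054}[n]
  for q in eyes.place_of(p,n)[:3]: print(n,q["xy"],round(q["confidence"],2),np.round(plane(p,q["xy"],z),4))
E
```

```text
[0.44693182 0.31162467 0.40529469] [-0.87148407  0.26130103  0.17763882  1.87911331 -0.05396835  1.00202711
  0.64604511] [0.25118848 0.96793375 0.0029345 ] [-4.48  5.64  0.18]
window [33.0, 305.7] 0.67 [ 0.5783 -0.1455  0.045 ]
window [167.8, 275.8] 0.44 [0.5537 0.1599 0.045 ]
hub [162.2, 289.4] 0.7 [0.5736 0.1427 0.045 ]
```

View pics/c1.png

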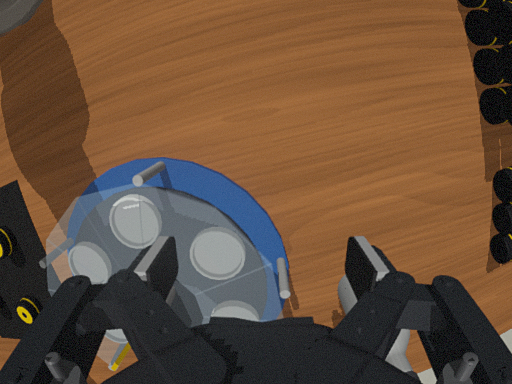

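jog_arm:
  series:
    - [-0.5,0.9,0,0]
    - [-0.5,0.9,0,0]
    - [-0.5,0.9,0,0]
    - [-0.5,0.9,0,0]
    - [-0.5,0.9,0,0]
    - [-0.5,0.9,0,0]
    - [-0.5,0.9,0,0]
    - [-0.5,0.9,0,0]
    - [-0.5,0.9,0,0]
    - [0,0,0,0]

```text
clock: 4.4
tcp_pos: [0.6471, 0.1432, 0.402]
orientation: [-2.44, -1.961, -0.007]
contact_force: [-0.4, 0.5, -0.0]
grip_width: 0.0854
```

```bash
python3 - <<'E'
from h import *
p=grab("wrist","c2")
o,t,Rm=pose(); print(t,o["joints"],Rm[:,0],to([0.577,0.139,0.40]))
for n in ["window","hub","handle_grip","nest_0_mark"]:
  z={"window":.045,"hub":.045,"handle_grip":.133,"nest_0_mark":.054}[n]
  for q in eyes.place_of(p,n)[:6]: print(n,q["xy"],round(q["confidence"],2),np.round(plane(p,q["xy"],z),4))
E
```

```text
[0.64614403 0.14500463 0.40188811] [-0.49478215  0.46601306  0.25704035  1.60388753 -0.14442189  1.09054716
  1.15954345] [0.21275144 0.97703974 0.01140956] [-0.69 -2.21  0.07]
window [233.2, 205.8] 0.9 [0.681  0.1053 0.045 ]
window [445.2, 138.6] 0.45 [0.6545 0.3835 0.045 ]
hub [240.9, 109.9] 0.84 [0.5764 0.1391 0.045 ]
handle_grip [234.5, 109.2] 0.56 [0.5755 0.1392 0.133 ]
nest_0_mark [253.0, 204.2] 0.63 [0.6812 0.129  0.054 ]
```

View pics/c2.png

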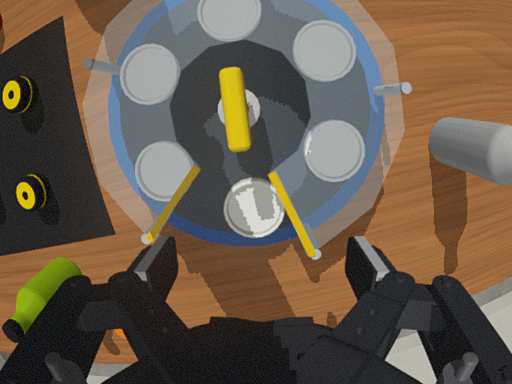

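The wrist view shows the table, with the hub at about (240,110), window centre about (233,206), its nest off to the right at (253,207), and the bar from (231,68) to (240,150). Measuring the bar direction and nest angle.

```bash
cat > table.py <<'E'
from seg import *
HUB=np.array([0.5765,0.139]); WA=np.deg2rad(-17.6)
def bar(p,z,near):
    best=None
    for c,s,pts in yellow(p,80):
        if np.linalg.norm(c-near)<40:
            P=np.array([plane(p,x,z)[:2] for x in pts.astype(float)])
            rc=cv2.minAreaRect((P*1000).astype(np.float32)); b=cv2.boxPoints(rc)
            e0=b[1]-b[0]; e1=b[2]-b[1]; e=e0 if np.linalg.norm(e0)>np.linalg.norm(e1) else e1
            return np.array(rc[0])/1000, rc[1], np.rad2deg(np.arctan2(e[1],e[0]))
def strips(p):
    for c,s,pts in yellow(p,30):
        P=np.array([plane(p,x,.0935)[:2] for x in pts.astype(float)])
        rc=cv2.minAreaRect((P*1000).astype(np.float32))
        if 70<max(rc[1])<130 and min(rc[1])<14:
            m=P.mean(0); l=cv2.fitLine(P.astype(np.float32),cv2.DIST_L2,0,.01,.001).ravel()
            print("strip mid",np.round(m,4),"dir",np.rad2deg(np.arctan2(l[1],l[0])),"from hub",np.rad2deg(np.arctan2(*(m-HUB)[::-1])),rc[1])
def nests(p,z=0.062):
    g=cv2.cvtColor(p["pixels"],cv2.COLOR_RGB2GRAY)
    res=[]
    for k in range(360):
        pass
E
python3 - <<'E'
from table import *
p=grab("wrist")
print(bar(p,.148,np.array([234,110]))); print(bar(p,.133,np.array([234,110])))
strips(p)
# nest in window: polar-sampled edge of bright
def score(th,z,rad,im):
    c=HUB+.11*np.array([np.cos(th),np.sin(th)])
    a=np.linspace(0,2*np.pi,72,endpoint=False); 
    f=lambda rr:np.mean([im[int(round(v)),int(round(u))] for u,v in (proj(p,[c[0]+rr*np.cos(x),c[1]+rr*np.sin(x),z]) for x in a) if 0<=u<512 and 0<=v<384])
    return f(rad-.002)-f(rad+.003)
im=cv2.GaussianBlur(cv2.cvtColor(p["pixels"],cv2.COLOR_RGB2GRAY).astype(float),(0,0),.7)
ths=np.deg2rad(np.arange(-50,10,.5)-17.6)
S=[sum(score(t+k*np.pi/3,.062,.034,im) for k in(0,1,2,3,4,5)) for t in ths]
i=int(np.argmax(S)); print("nest offset from window deg",np.rad2deg(ths[i])+17.6,S[i],[ (round(np.rad2deg(ths[j])+17.6,1),round(S[j])) for j in np.argsort(S)[-6:]])
E
```

```text
(array([0.57561505, 0.14032663]), (17.405590057373047, 64.35985565185547), np.float32(-5.626617))
(array([0.57548242, 0.13903375]), (18.570528030395508, 68.66738891601562), np.float32(-5.6266193))
strip mid [0.687  0.1682] dir 14.111644 from hub 14.801296121453055 (99.67169189453125, 7.7221198081970215)
nest offset from window deg -47.99999999999999 330.3201285363161 [(np.float64(-49.5), 225), (np.float64(-47.0), 257), (np.float64(-49.0), 283), (np.float64(-47.5), 303), (np.float64(-48.5), 325), (np.float64(-48.0), 330)]
```

jog_arm:
  series:
    - [-0.1,-0.6,0.3,-0.35]
    - [-0.2,-0.6,0.3,-0.35]
    - [-0.2,-0.6,0.3,0]
    - [-0.2,-0.4,0.3,0]
    - [0,0,0,0]
    - [0,0,0,0]
  grip: 45
  newtons: 60

```text
clock: 5.45
tcp_pos: [0.5738, 0.1381, 0.3672]
orientation: [-2.299, -2.122, -0.014]
contact_force: [-0.4, 0.7, 1.1]
grip_width: 0.0447
```

```bash
cat >> h.py <<'E'
def st(target,ang=None):
    o,p,Rm=pose(); a=np.rad2deg(np.arctan2(Rm[1,0],Rm[0,0]))
    s=f"t={o['clock']:.1f} tcp={np.round(p,4)} ang={a:.2f} tilt={np.round(Rm[:,2],4)} F={np.round(o['contact_force'],1)} grip={o['grip_width']*1000:.1f} j7={o['joints'][6]:.2f} units={to(target)}"
    if ang is not None: s+=f" roll={-(ang-a)/10:.3f}"
    print(s)
E
python3 -c "
from h import *
st([0.576,0.1395,0.287],84.4)"
```

```text
t=5.5 tcp=[0.5738 0.1381 0.3672] ang=85.41 tilt=[-0.0023  0.0154 -0.9999] F=[-0.4  0.7  1.1] grip=44.7 j7=1.25 units=[0.01 0.08 2.67] roll=0.101
```

```bash
cat >> h.py <<'E'
def sg(g,ang=None):
    "target for the grasp point (155 mm ahead)"
    o,p,Rm=pose(); gp=p+0.155*Rm[:,2]; a=np.rad2deg(np.arctan2(Rm[1,0],Rm[0,0]))
    u=np.round(Rm.T@(np.array(g)-gp)/0.03,2)
    s=f"t={o['clock']:.1f} grasp={np.round(gp,4)} ang={a:.2f} tilt={np.round(Rm[:2,2],4)} F={np.round(o['contact_force'],1)} grip={o['grip_width']*1000:.1f} j7={o['joints'][6]:.2f} units={u}"
    if ang is not None: s+=f" roll={-(ang-a)/10:.3f}"
    print(s)
E
python3 -c "
from h import *
sg([0.5763,0.139,0.131],84.4)"
```

```text
t=5.5 grasp=[0.5734 0.1405 0.2122] ang=85.41 tilt=[-0.0023  0.0154] F=[-0.4  0.7  1.1] grip=44.7 j7=1.25 units=[-0.08  0.11  2.71] roll=0.101
```

jog_arm:
  series:
    - [-0.08,0.1,0.3,0.1]
    - [0,0,0.5,0]
    - [0,0,0.5,0]
    - [0,0,0.5,0]
    - [0,0,0.5,0]
    - [0,0,0.3,0]
    - [0,0,0,0]

```text
clock: 6.32
tcp_pos: [0.5774, 0.1371, 0.2826]
orientation: [-2.318, -2.101, -0.012]
contact_force: [0.9, 0.1, 0.5]
grip_width: 0.0451
```

```bash
python3 -c "
from h import *
sg([0.5763,0.139,0.131],84.4)
grab('wrist','d1')"
```

```text
t=6.3 grasp=[0.5769 0.1394 0.1276] ang=84.36 tilt=[-0.0033  0.0148] F=[0.9 0.1 0.5] grip=45.1 j7=1.27 units=[-0.01 -0.02 -0.11] roll=-0.004
```

View pics/d1.png

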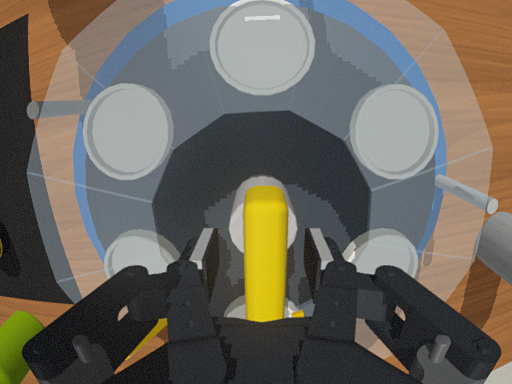

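The bar sits centred between the open pads (bar at column 265, pads at 205 and 315). Closing.

jog_arm:
  series:
    - [0,0,0,0]
    - [0,0,0,0]
    - [0,0,0,0]
    - [0,0,0,0]
    - [0,0,0,0]
  grip: 10
  newtons: 60

```text
clock: 7.0
tcp_pos: [0.5778, 0.1383, 0.2842]
orientation: [-2.317, -2.104, -0.016]
contact_force: [-0.1, 1.9, -2.2]
grip_width: 0.0175
```

```bash
python3 -c "
from h import *
sg([0.5763,0.139,0.135],72.4)"
```

```text
t=7.0 grasp=[0.5777 0.1408 0.1292] ang=84.49 tilt=[-0.0005  0.0157] F=[-0.1  1.9 -2.2] grip=17.5 j7=1.27 units=[-0.06 -0.04 -0.19] roll=1.209
```

jog_arm:
  series:
    - [0,0,-0.1,0]
    - [0,0,-0.1,0]
    - [0,0,0,0.3]
    - [0,0,0,0.3]
    - [0,0,0,0.3]
    - [0,0,0,0.3]
    - [0,0,0,0]

```text
clock: 7.88
tcp_pos: [0.5777, 0.138, 0.2895]
orientation: [-2.528, -1.845, -0.012]
contact_force: [2.1, 2.6, -7.3]
grip_width: 0.0175
```

```bash
python3 -c "
from h import *
sg([0.5763,0.139,0.135],72.4)"
```

```text
t=7.9 grasp=[0.5776 0.1402 0.1345] ang=72.23 tilt=[-0.0007  0.0143] F=[ 2.1  2.6 -7.3] grip=17.5 j7=1.08 units=[-0.05 -0.03 -0.02] roll=-0.017
```

jog_arm:
  series:
    - [0,0,0.15,0]
    - [0,0,0.15,0]
    - [0,0,0.15,0]
    - [0,0,0,0]

```text
clock: 8.38
tcp_pos: [0.5777, 0.138, 0.275]
orientation: [-2.526, -1.847, -0.012]
contact_force: [1.9, 2.1, -5.0]
grip_width: 0.0175
```

```bash
python3 -c "
from h import *
sg([0.5763,0.139,0.120],72.4)"
```

```text
t=8.4 grasp=[0.5776 0.1402 0.12  ] ang=72.33 tilt=[-0.0009  0.0143] F=[ 1.9  2.1 -5. ] grip=17.5 j7=1.09 units=[-0.05 -0.03 -0.  ] roll=-0.007
```

jog_arm:
  series:
    - [0,0,0,0]
    - [0,0,0,0]
    - [0,0,0,0]
    - [0,0,-0.7,0]
    - [0,0,-0.9,0]
    - [0,0.5,-0.9,0]
    - [0,0.9,-0.9,0]
    - [0,0.9,-0.6,0]
    - [0,0.9,0,0]
    - [0,0,0,0]
  grip: 45

```text
clock: 9.62
tcp_pos: [0.6714, 0.1048, 0.4025]
orientation: [-2.528, -1.845, -0.018]
contact_force: [-1.1, 0.1, -0.8]
grip_width: 0.0451
```

```bash
cat >> table.py <<'E'
def off(p,z=.062,ks=range(6)):
    im=cv2.GaussianBlur(cv2.cvtColor(p["pixels"],cv2.COLOR_RGB2GRAY).astype(float),(0,0),.7)
    def score(th,rad=.034):
        c=HUB+.11*np.array([np.cos(th),np.sin(th)]); a=np.linspace(0,2*np.pi,72,endpoint=False)
        def f(rr):
            v=[im[int(round(v)),int(round(u))] for u,v in (proj(p,[c[0]+rr*np.cos(x),c[1]+rr*np.sin(x),z]) for x in a) if 0<=u<511 and 0<=v<383]
            return np.mean(v) if v else 0
        return f(rad-.002)-f(rad+.003)
    ds=np.arange(-30,30,.5); S=[sum(score(np.deg2rad(d)+WA+k*np.pi/3) for k in ks) for d in ds]
    return ds[int(np.argmax(S))],max(S)
E
python3 -c "
from table import *
p=grab('wrist','e1'); sg([.681,.1055,.1],-17.6)
print(off(p)); strips(p)
n=proj(p,[HUB[0],HUB[1],.138]);print(n,bar(p,.138,n),bar(p,.148,n))"
```

```text
t=9.7 grasp=[0.6708 0.108  0.2475] ang=72.29 tilt=[0.0013 0.017 ] F=[-0.3 -0.3  0. ] grip=45.4 j7=1.15 units=[-0.06  0.37  4.92] roll=8.989
(np.float64(0.0), np.float64(383.11292944143156))
strip mid [0.6873 0.1683] dir 14.329535 from hub 14.804861203565876 (100.23550415039062, 7.807442665100098)
[261.40306156  67.79269974] (array([0.5762196 , 0.13958408]), (17.077478408813477, 64.56812286376953), np.float32(-17.790228)) (array([0.57747345, 0.13897519]), (16.347640991210938, 61.80870056152344), np.float32(-17.790422))
```

View pics/e1.png

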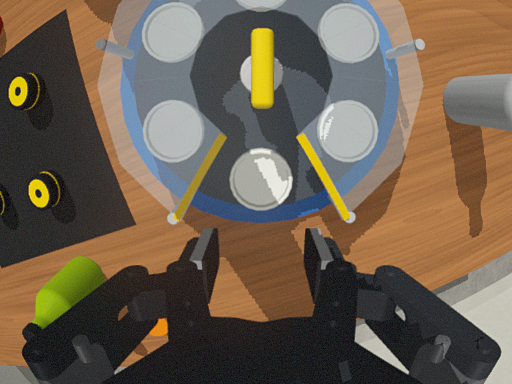

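jog_arm:
  series:
    - [0,0,0,1]
    - [0,0,0,1]
    - [0,0,0,1]
    - [0,0,0,1]
    - [0,0,0,1]
    - [0,0,0,1]
    - [0,0,0,1]
    - [0,0,0,1]
    - [0,0,0,1]
    - [0,0,0,0]
  grip: 85

```text
clock: 10.92
tcp_pos: [0.661, 0.1111, 0.4006]
orientation: [-3.071, 0.547, 0.024]
contact_force: [0.6, 0.3, -0.2]
grip_width: 0.0854
```

```bash
python3 -c "
from table import *
sg([.6015,-.204,.1],-17.6)"
```

```text
t=10.9 grasp=[0.6593 0.1149 0.2456] ang=-20.20 tilt=[-0.0112  0.0245] F=[ 0.6  0.3 -0.2] grip=85.4 j7=-0.29 units=[ 1.95 10.73  4.61] roll=-0.260
```

jog_arm:
  series:
    - [0.17,0.9,0,-0.2]
    - [0.17,0.9,0,0]
    - [0.17,0.9,0,0]
    - [0.17,0.9,0,0]
    - [0.17,0.9,0,0]
    - [0.17,0.9,0,0]
    - [0.17,0.9,0,0]
    - [0.17,0.9,0,0]
    - [0.17,0.9,0,0]
    - [0.17,0.8,0,0]
    - [0,0,0,0]

```text
clock: 12.3
tcp_pos: [0.6252, -0.162, 0.3925]
orientation: [-3.084, 0.41, 0.031]
contact_force: [-0.8, -0.2, -0.3]
grip_width: 0.0851
```

```bash
python3 -c "
from table import *
sg([.6015,-.204,.1],-17.6)
p=grab('wrist','f1')
for c,s,pts in yellow(p,80): print(np.round(c),s,np.round(plane(p,c,.038),4))"
```

```text
t=12.3 grasp=[ 0.6227 -0.157   0.2376] ang=-15.13 tilt=[-0.0158  0.0323] F=[-0.8 -0.2 -0.3] grip=85.1 j7=0.22 units=[-0.17  1.82  4.54] roll=0.247
[258. 216.] [240 200  37  34 898] [ 0.6027 -0.2032  0.038 ]
[140. 225.] [125 210  30  31 654] [ 0.4546 -0.1786  0.038 ]
[267. 311.] [252 301  31  21 485] [ 0.5779 -0.3385  0.038 ]
[191. 317.] [177 307  29  22 391] [ 0.4713 -0.3262  0.038 ]
```

View pics/f1.png

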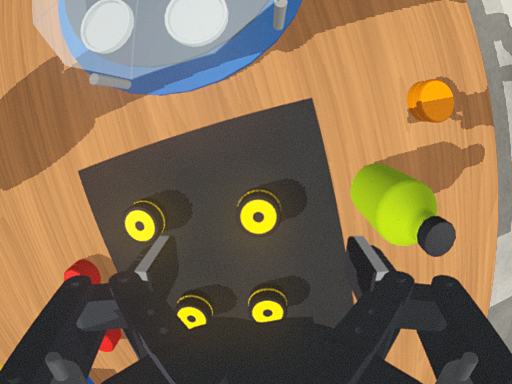

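jog_arm:
  series:
    - [-0.1,0.6,0.5,0.25]
    - [-0.05,0.6,0.7,0]
    - [0,0.6,0.7,0]
    - [0,0,0.7,0]
    - [0,0,0.7,0]
    - [0,0,0,0]
    - [0,0,0,0]

```text
clock: 13.22
tcp_pos: [0.6008, -0.2051, 0.2839]
orientation: [-3.073, 0.471, 0.041]
contact_force: [0.4, 0.4, -0.0]
grip_width: 0.0849
```

```bash
python3 -c "
from table import *
sg([.602,-.2035,.026],-17.6)
p=grab('wrist','f2')"
```

```text
t=13.2 grasp=[ 0.5975 -0.1995  0.129 ] ang=-17.41 tilt=[-0.0214  0.0361] F=[ 0.4  0.4 -0. ] grip=84.9 j7=0.34 units=[0.29 0.18 3.42] roll=0.019
```

View pics/f2.png

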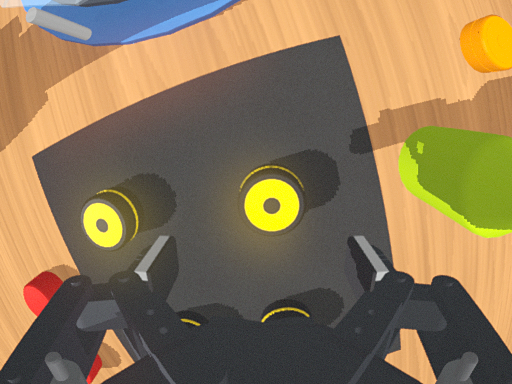

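jog_arm:
  series:
    - [0.15,0.1,0.6,0]
    - [0.14,0.08,0.6,0]
    - [0,0,0.6,0]
    - [0,0,0.6,0]
    - [0,0,0.5,0]
    - [0,0,0.2,0]
    - [0,0,0,0]

```text
clock: 14.15
tcp_pos: [0.6061, -0.2094, 0.1838]
orientation: [-3.073, 0.47, 0.042]
contact_force: [-0.7, 0.1, 0.3]
grip_width: 0.085
```

```bash
python3 -c "
from table import *
sg([.602,-.2035,.026],-17.6)
p=grab('wrist','f3')"
```

```text
t=14.2 grasp=[ 0.6027 -0.2038  0.0289] ang=-17.37 tilt=[-0.0214  0.0365] F=[-0.7  0.1  0.3] grip=85.0 j7=0.41 units=[-0.02  0.    0.1 ] roll=0.023
```

View pics/f3.png

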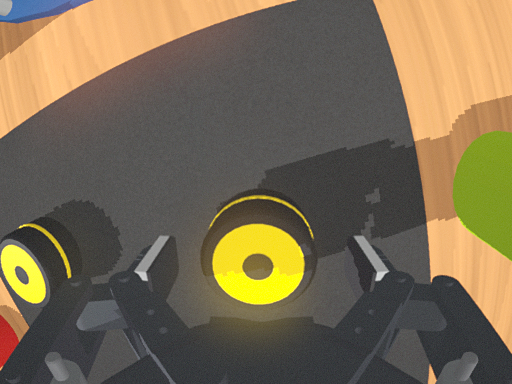

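Centred between the pads. Close at 80 N.

jog_arm:
  series:
    - [0,0,0.1,0]
    - [0,0,0,0]
    - [0,0,0,0]
    - [0,0,0,0]
    - [0,0,0,0]
    - [0,0,0,0]
  grip: 45
  newtons: 80

```text
clock: 14.95
tcp_pos: [0.6064, -0.2094, 0.1827]
orientation: [-3.073, 0.47, 0.037]
contact_force: [-1.6, 0.4, -0.4]
grip_width: 0.0519
```

```bash
python3 -c "
from table import *
sg([.602,-.2035,.026],-17.6)
p=grab('wrist','f4')"
```

```text
t=14.9 grasp=[ 0.6035 -0.2038  0.0278] ang=-17.36 tilt=[-0.0188  0.0363] F=[-1.6  0.4 -0.4] grip=51.9 j7=0.41 units=[-0.05  0.01  0.06] roll=0.024
```

View pics/f4.png

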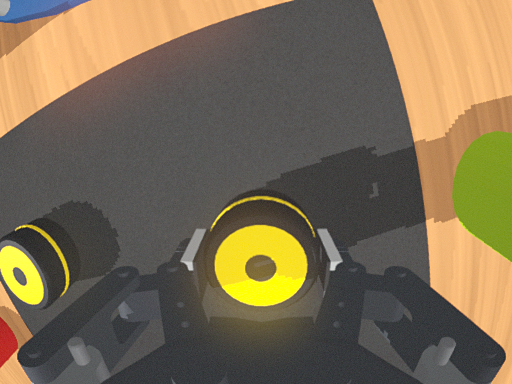

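jog_arm:
  series:
    - [0,0,-0.5,0]
    - [0,0,-0.8,0]
    - [0,0,-0.9,0]
    - [0,0,-0.9,0]
    - [0,0,-0.9,0]
    - [0,-0.4,-0.9,0]
    - [0,-0.8,-0.6,0]
    - [0,-0.8,0,0]
    - [0,-0.8,0,0]
    - [0,0,0,0]

```text
clock: 16.25
tcp_pos: [0.6343, -0.1357, 0.3648]
orientation: [-3.072, 0.476, 0.029]
contact_force: [0.7, -0.8, -1.9]
grip_width: 0.0516
```

```bash
python3 -c "
from table import *
sg([.6812,.1054,.19],-17.7)"
```

```text
t=16.2 grasp=[ 0.6323 -0.1302  0.2099] ang=-17.62 tilt=[-0.0132  0.0356] F=[ 0.7 -0.8 -1.9] grip=51.6 j7=0.16 units=[-0.81 -7.95  0.92] roll=0.008
```

jog_arm:
  series:
    - [-0.08,-0.8,0,0]
    - [-0.08,-0.8,0,0]
    - [-0.08,-0.8,0,0]
    - [-0.08,-0.8,0,0]
    - [-0.08,-0.8,0,0]
    - [-0.08,-0.8,0,0]
    - [-0.08,-0.8,0,0]
    - [-0.08,-0.8,0,0]
    - [-0.08,-0.6,0,0]
    - [0,0,0,0]

```text
clock: 17.5
tcp_pos: [0.6781, 0.0717, 0.3745]
orientation: [-3.074, 0.493, 0.026]
contact_force: [-0.8, -0.5, -2.7]
grip_width: 0.0521
```

```bash
python3 -c "
from table import *
sg([.6812,.1054,.10],-17.7)
p=grab('wrist','g1')"
```

```text
t=17.5 grasp=[0.6762 0.0764 0.2195] ang=-18.20 tilt=[-0.0122  0.0307] F=[-0.8 -0.5 -2.7] grip=52.1 j7=-0.17 units=[-0.06 -0.87  4.01] roll=-0.050
```

View pics/g1.png

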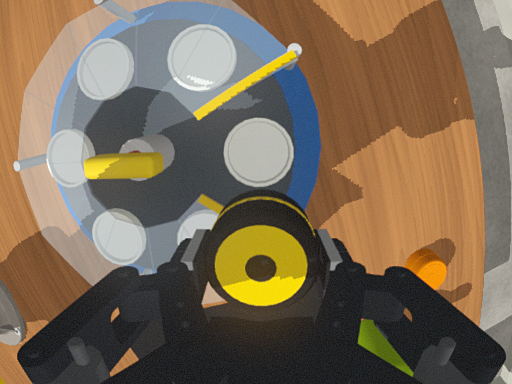

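jog_arm:
  series:
    - [0,-0.4,0.5,-0.05]
    - [-0.03,-0.4,0.7,0]
    - [-0.03,-0.08,0.7,0]
    - [0,0,0.7,0]
    - [0,0,0,0]
    - [0,0,0,0]

```text
clock: 18.3
tcp_pos: [0.6828, 0.0966, 0.2896]
orientation: [-3.078, 0.489, 0.031]
contact_force: [-0.1, -0.6, -2.2]
grip_width: 0.0522
```

```bash
cat >> table.py <<'E'
def held(p,dz=0.0102):
    o,t,Rm=pose(); gp=t+.155*Rm[:,2]
    for c,s,pts in yellow(p,300):
        if abs(c[0]-261)<30 and 230<c[1]<300: print("held px",np.round(c,1),"xy",np.round(plane(p,c,gp[2]+dz),4),"grasp",np.round(gp,4))
E
python3 -c "
from table import *
sg([.6812,.1054,.10],-17.7)
p=grab('wrist','g2');held(p)"
```

```text
t=18.3 grasp=[0.6804 0.1008 0.1346] ang=-18.02 tilt=[-0.0159  0.0273] F=[-0.1 -0.6 -2.2] grip=52.2 j7=-0.15 units=[ 0.01 -0.13  1.16] roll=-0.032
held px [260.6 265. ] xy [0.6817 0.102  0.1448] grasp [0.6802 0.1008 0.1346]
```

View pics/g2.png

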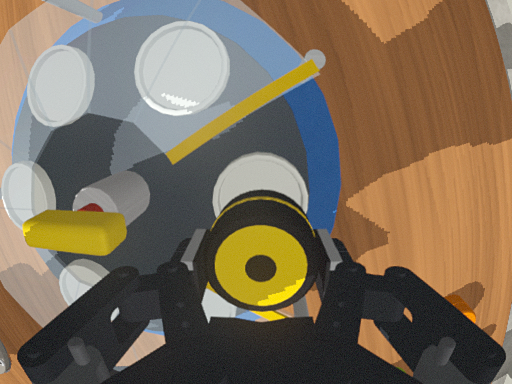

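jog_arm:
  series:
    - [0,-0.12,0.4,-0.03]
    - [0,0,0.4,0]
    - [0,0,0.4,0]
    - [0,0,0.3,0]
    - [0,0,0,0]

```text
clock: 18.98
tcp_pos: [0.6836, 0.1014, 0.2426]
orientation: [-3.079, 0.48, 0.029]
contact_force: [0.5, 0.2, -1.9]
grip_width: 0.0517
```

```bash
python3 -c "
from table import *
sg([.6805,.1045,.0728],-17.7)
p=grab('wrist','g3');held(p)"
```

```text
t=19.0 grasp=[0.6813 0.1057 0.0877] ang=-17.71 tilt=[-0.0144  0.028 ] F=[ 0.5  0.2 -1.9] grip=51.7 j7=-0.13 units=[-0.    0.06  0.49] roll=-0.001
held px [260.5 265. ] xy [0.6827 0.1072 0.0983] grasp [0.6815 0.1057 0.0881]
```

View pics/g3.png

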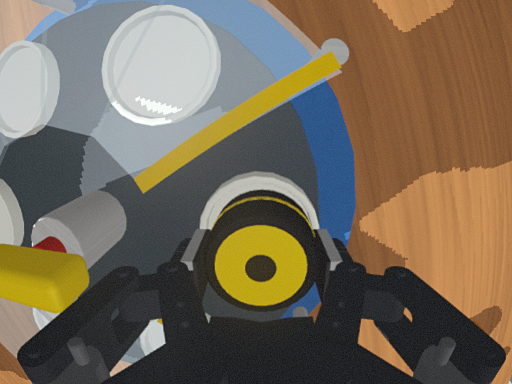

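jog_arm:
  series:
    - [0,0.03,0.1,0]
    - [0,0,0.15,0]
    - [0,0,0.1,0]
    - [0,0,0,0]

```text
clock: 19.52
tcp_pos: [0.6834, 0.1008, 0.2336]
orientation: [-3.077, 0.48, 0.027]
contact_force: [-0.6, 0.8, -2.8]
grip_width: 0.0522
```

```bash
python3 -c "
from table import *
sg([.6805,.1045,.0728],-17.7)"
```

```text
t=19.5 grasp=[0.6813 0.1054 0.0786] ang=-17.70 tilt=[-0.0133  0.0294] F=[-0.6  0.8 -2.8] grip=52.2 j7=-0.12 units=[-0.01  0.04  0.19] roll=-0.000
```

jog_arm:
  series:
    - [0,0,0.1,0]
    - [0,0,0.1,0]
    - [0,0,0,0]

```text
clock: 19.9
tcp_pos: [0.6834, 0.1008, 0.2285]
orientation: [-3.077, 0.479, 0.027]
contact_force: [-0.9, 0.7, -2.3]
grip_width: 0.0522
```

```bash
python3 -c "
from table import *
sg([.6805,.1045,.0728],-17.7)
p=grab('wrist','g4');held(p)"
```

```text
t=19.9 grasp=[0.6813 0.1055 0.0736] ang=-17.70 tilt=[-0.0131  0.0301] F=[-0.9  0.7 -2.3] grip=52.2 j7=-0.12 units=[-0.02  0.04  0.03] roll=0.000
held px [260.4 265. ] xy [0.6826 0.1067 0.0838] grasp [0.6813 0.1054 0.0736]
```

View pics/g4.png

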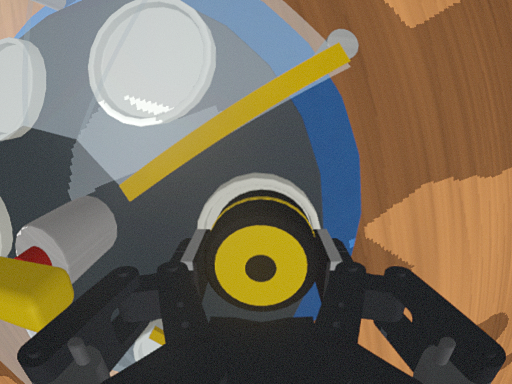

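```bash
python3 -c "
from table import *
grab('scene','h1',(240,150,410,290),4.5);grab('side','h2',(190,90,340,230),4)"
```

```text
(no output)
```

View pics/h1.png

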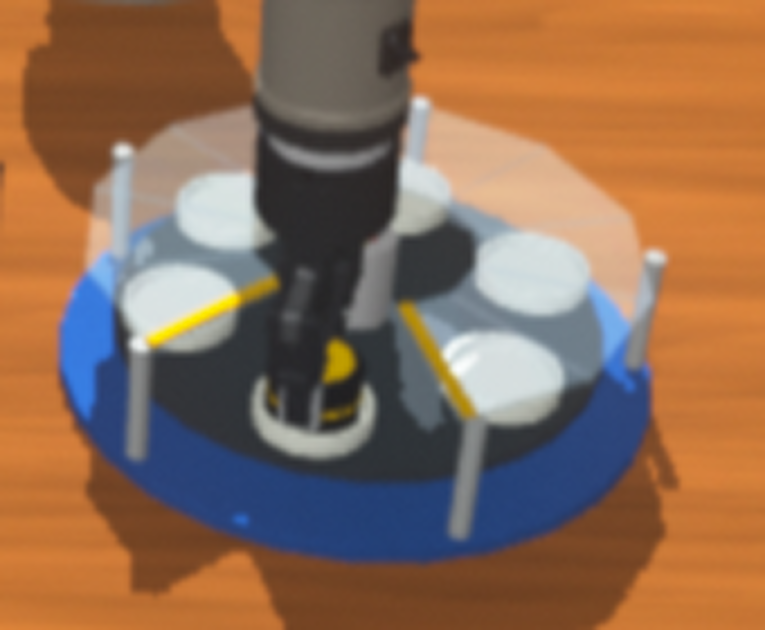

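View pics/h2.png

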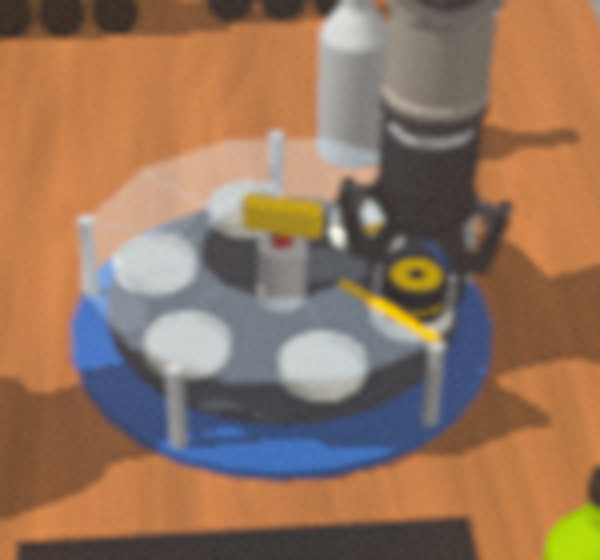

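```bash
python3 -c "
from table import *
p=grab('side');s=grab('scene')
for c,st_,pts in yellow(p,30):
    if 280<c[0]<305 and 140<c[1]<175:
        print(c,st_)
        for z in (.08,.085,.09,.095,.1): print(z,plane(p,c,z)[:2], proj(p,[.6815,.1058,z]))
"
```

```text
[293.46278317 158.18122977] [288 155  12   7  48]
0.08 [0.68038153 0.10816863] [293.90770821 158.61343594]
0.085 [0.67917035 0.10181261] [294.00293783 157.39033099]
0.09 [0.67795917 0.09545659] [294.09869775 156.16041493]
0.095 [0.676748   0.08910057] [294.19499242 154.92363071]
0.1 [0.67553682 0.08274455] [294.29182632 153.67992064]
```

jog_arm:
  series:
    - [0,0,0.1,0]
    - [0,0,0.15,0]

```text
clock: 20.4
tcp_pos: [0.684, 0.1011, 0.2271]
orientation: [-3.073, 0.477, 0.029]
contact_force: [-17.3, 1.5, 44.7]
grip_width: 0.0516
```

```bash
python3 -c "
from table import *
sg([.6805,.1045,.0728],-17.7)"
```

```text
t=20.4 grasp=[0.6819 0.1064 0.0722] ang=-17.62 tilt=[-0.0134  0.0343] F=[-17.3   1.5  44.7] grip=51.6 j7=-0.11 units=[-0.03  0.07 -0.02] roll=0.008
```

jog_arm:
  series:
    - [0,0,-0.02,0]
    - [0,0,0,0]
    - [0,0,0,0]
    - [0,0,0,0]
    - [0,0,-0.4,0]
    - [0,0,-0.6,0]
    - [0,0,-0.9,0]
    - [0,0,-0.9,0]
    - [0,0,-0.9,0]
    - [0,0,0,0]
  grip: 76

```text
clock: 21.65
tcp_pos: [0.6869, 0.096, 0.3491]
orientation: [-3.071, 0.479, 0.015]
contact_force: [-0.4, -0.1, -0.3]
grip_width: 0.0761
```

```bash
python3 -c "
from table import *
sg([.5768,.139,.2],72.3)
p=grab('wrist','i1')
for c,s,pts in yellow(p,300): print(np.round(c,1),np.round(plane(p,c,.083),4),s)
d=grab('side')
for c,s,pts in yellow(d,30):
    if 280<c[0]<310 and 140<c[1]<175: print(c,plane(d,c,.083))"
```

```text
t=21.6 grasp=[0.6862 0.1012 0.1942] ang=-17.70 tilt=[-0.0044  0.0341] F=[-0.4 -0.1 -0.3] grip=76.1 j7=-0.18 units=[-3.86 -0.09 -0.14] roll=-9.000
[240.5 115.4] [0.6901 0.1691 0.083 ] [ 185   79  113   74 1043]
[255.8 190.8] [0.6827 0.1068 0.083 ] [ 231  167   50   48 1687]
[110.6 205.2] [0.5501 0.1342 0.083 ] [  68  191   85   30 2222]
[240.6 263.5] [0.6487 0.0467 0.083 ] [192 234 100  60 833]
[293.67973856 158.05882353] [0.68044618 0.10493948 0.083     ]
```

View pics/i1.png

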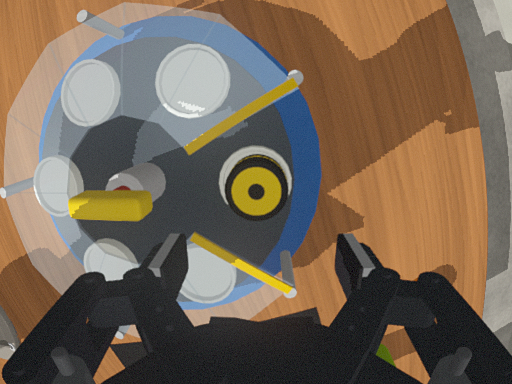

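jog_arm:
  series:
    - [-0.8,0,-0.1,0]
    - [-0.8,0,-0.1,0]
    - [-0.8,0,0,0]
    - [-0.8,0,0,0]
    - [-0.7,0,0,0]
    - [0,0,0,-1]
    - [0,0,0,-1]
    - [0,0,0,-1]
    - [0,0,0,-1]
    - [0,0,0,-1]
    - [0,0,0,-1]
    - [0,0,0,-1]
  grip: 45
  newtons: 60

```text
clock: 23.25
tcp_pos: [0.5641, 0.1344, 0.3411]
orientation: [-2.757, -1.427, 0.029]
contact_force: [-0.3, -0.8, -0.3]
grip_width: 0.045
```

jog_arm:
  series:
    - [0,0,0,-0.9]
    - [0,0,0,-0.7]
    - [0,0,0,0]

```text
clock: 23.62
tcp_pos: [0.5625, 0.1343, 0.338]
orientation: [-2.519, -1.806, 0.03]
contact_force: [-0.1, 0.0, 0.0]
grip_width: 0.0452
```

```bash
python3 -c "
from table import *
sg([.5768,.139,.12],72.3)"
```

```text
t=23.6 grasp=[0.5563 0.1378 0.1831] ang=71.26 tilt=[-0.0401  0.0228] F=[-0.1  0.   0. ] grip=45.2 j7=1.07 units=[0.24 0.73 2.08] roll=-0.104
```

jog_arm:
  series:
    - [0.12,0.35,0,-0.1]
    - [0.12,0.35,0.3,0]
    - [0,0,0.6,0]
    - [0,0,0.5,0]
    - [0,0,0.4,0]
    - [0,0,0.15,0]
    - [0,0,0,0]

```text
clock: 24.5
tcp_pos: [0.5827, 0.1361, 0.2717]
orientation: [-2.506, -1.822, 0.037]
contact_force: [-1.1, 0.0, 0.9]
grip_width: 0.0453
```

```bash
python3 -c "
from table import *
sg([.5768,.139,.12],72.3)
p=grab('wrist','j1')"
```

```text
t=24.5 grasp=[0.5758 0.1393 0.1169] ang=72.05 tilt=[-0.0445  0.0208] F=[-1.1  0.   0.9] grip=45.3 j7=1.12 units=[ 0.    0.03 -0.1 ] roll=-0.025
```

View pics/j1.png

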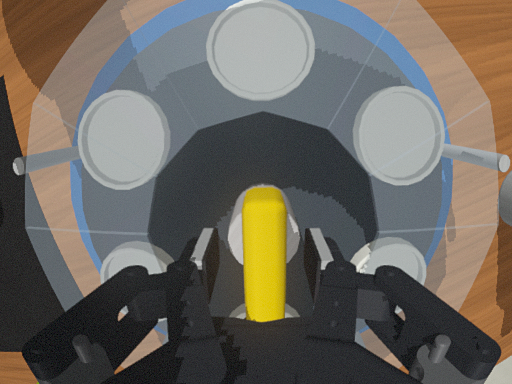

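jog_arm:
  series:
    - [0,0,0,0]
    - [0,0,0,0]
    - [0,0,0,0]
    - [0,0,0,0]
    - [0,0,-0.15,0]
    - [0,0,-0.2,0]
    - [0,0,-0.2,0]
    - [0,0,0,0]
  grip: 10

```text
clock: 25.55
tcp_pos: [0.5834, 0.1371, 0.2896]
orientation: [-2.504, -1.825, 0.034]
contact_force: [3.2, 2.7, -7.2]
grip_width: 0.0174
```

```bash
python3 -c "
from table import *
sg([.5768,.139,.133],12.3)"
```

```text
t=25.6 grasp=[0.5767 0.1405 0.1348] ang=72.16 tilt=[-0.0433  0.0218] F=[ 3.2  2.7 -7.2] grip=17.4 j7=1.12 units=[-0.05  0.02  0.06] roll=5.986
```

jog_arm:
  series:
    - [0,0,0,0.5]
    - [0,0,0,0.8]
    - [0,0,0,0.8]
    - [0,0,0,0.8]
    - [0,0,0,0.8]
    - [0,0,0,0.8]
    - [0,0,0,0.8]
    - [0,0,0,0.5]
    - [0,0,0,0]

```text
clock: 26.68
tcp_pos: [0.5816, 0.1352, 0.2889]
orientation: [-3.094, -0.327, 0.058]
contact_force: [-2.8, 0.6, -6.9]
grip_width: 0.0176
```

```bash
python3 -c "
from table import *
sg([.5768,.139,.133],12.3)"
```

```text
t=26.7 grasp=[0.5754 0.1392 0.1341] ang=12.11 tilt=[-0.0403  0.0259] F=[-2.8  0.6 -6.9] grip=17.6 j7=0.24 units=[0.05 0.02 0.03] roll=-0.019
```

Turned cleanly (12.1° against a target of 12.3°). Lowering and releasing.

jog_arm:
  series:
    - [0.02,0,0.15,-0.02]
    - [0,0,0.2,0]
    - [0,0,0.15,0]
    - [0,0,0,0]

```text
clock: 27.18
tcp_pos: [0.5815, 0.135, 0.2729]
orientation: [-3.092, -0.337, 0.057]
contact_force: [-3.1, 0.6, -5.5]
grip_width: 0.0175
```

```bash
python3 -c "
from table import *
sg([.5768,.139,.118],12.3)"
```

```text
t=27.2 grasp=[0.5753 0.1391 0.1181] ang=12.47 tilt=[-0.0399  0.0265] F=[-3.1  0.6 -5.5] grip=17.5 j7=0.25 units=[0.05 0.01 0.  ] roll=0.017
```

jog_arm:
  series:
    - [0,0,0,0]
    - [0,0,0,0]
    - [0,0,-0.4,0]
    - [0,0,-0.9,0]
    - [0,0,-0.9,0]
    - [0,0,-0.9,0.7]
    - [0,0,-0.5,0.8]
    - [0,0.5,0,0.8]
    - [0,0.9,0,0.7]
    - [0,0.9,0,0]
    - [0,0.9,0,0]
    - [0,0,0,0]
  grip: 80

```text
clock: 28.68
tcp_pos: [0.5637, 0.034, 0.3939]
orientation: [-3.077, 0.491, 0.055]
contact_force: [0.8, 0.8, 0.3]
grip_width: 0.0803
```

```bash
python3 -c "
from table import *
sg([.4546,-.179,.2],-17.7)
p=grab('wrist','k1');print(off(p));n=proj(p,[HUB[0],HUB[1],.138]);print(bar(p,.138,n))
for c,s,pts in yellow(p,80): print(np.round(c),s,np.round(plane(p,c,.083),4),np.round(plane(p,c,.038),4))
"
```

```text
t=28.7 grasp=[0.5589 0.0387 0.239 ] ang=-18.09 tilt=[-0.0311  0.03  ] F=[0.8 0.8 0.3] grip=80.3 j7=-0.15 units=[-1.    8.    1.19] roll=-0.039
(np.float64(0.0), np.float64(347.5017758705089))
(array([0.57595282, 0.13880191]), (17.590160369873047, 65.13814544677734), np.float32(-76.71756))
[349.  19.] [311   0  85  41 683] [0.6852 0.1688 0.083 ] [0.7013 0.1798 0.038 ]
[245.  70.] [ 217   32   58   76 1807] [0.5736 0.1475 0.083 ] [0.5718 0.1551 0.038 ]
[355. 143.] [312 111  86  65 768] [0.6526 0.0498 0.083 ] [0.6634 0.0418 0.038 ]
```

View pics/k1.png

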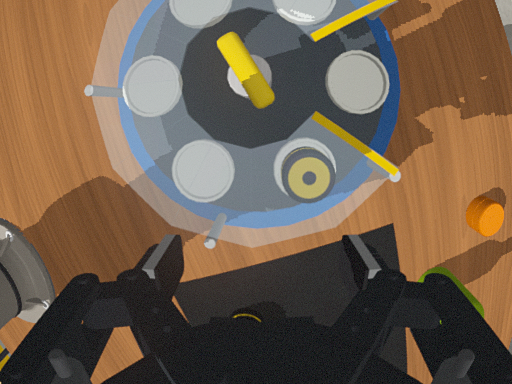

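The first case is under the hood at (308,178) and an empty nest is in the window at (357,82). Now the second case.

jog_arm:
  series:
    - [-0.12,0.8,0,0]
    - [-0.12,0.8,0,0]
    - [-0.12,0.8,0,0]
    - [-0.12,0.8,0,0]
    - [-0.12,0.8,0,0]
    - [-0.12,0.8,0,0]
    - [-0.12,0.8,0,0]
    - [-0.12,0.6,0,0]
    - [0,0,0,0]

```text
clock: 29.85
tcp_pos: [0.4729, -0.1437, 0.3914]
orientation: [-3.076, 0.485, 0.054]
contact_force: [-0.2, 0.6, 0.2]
grip_width: 0.0801
```

```bash
python3 -c "
from table import *
sg([.4546,-.179,.13],-17.7)
p=grab('wrist','k2')
for c,s,pts in yellow(p,80): print(np.round(c),s,np.round(plane(p,c,.038),4))
"
```

```text
t=29.9 grasp=[ 0.4682 -0.1387  0.2365] ang=-17.91 tilt=[-0.0302  0.0322] F=[-0.2  0.6  0.2] grip=80.1 j7=0.14 units=[0.12 1.49 3.52] roll=-0.021
[266. 210.] [248 193  37  35 918] [ 0.4541 -0.1788  0.038 ]
[306. 291.] [290 282  38  21  88] [ 0.4707 -0.3005  0.038 ]
[311. 306.] [296 295  31  24 528] [ 0.4702 -0.328   0.038 ]
```

View pics/k2.png

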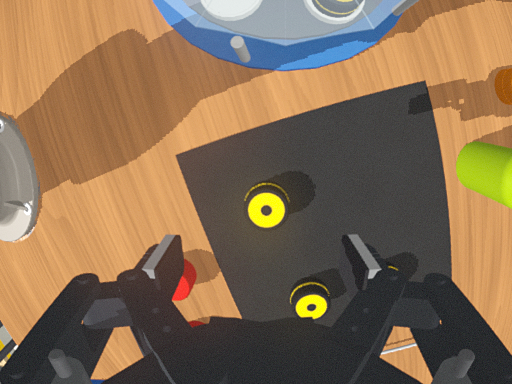

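jog_arm:
  series:
    - [0.04,0.5,0.4,0]
    - [0.04,0.5,0.7,0]
    - [0.04,0.45,0.8,0]
    - [0,0,0.8,0]
    - [0,0,0.8,0]
    - [0,0,0,0]

```text
clock: 30.65
tcp_pos: [0.4652, -0.1767, 0.282]
orientation: [-3.077, 0.463, 0.051]
contact_force: [0.4, 0.5, 0.6]
grip_width: 0.0802
```

```bash
python3 -c "
from table import *
sg([.4543,-.1789,.028],-17.7)
"
```

```text
t=30.6 grasp=[ 0.4609 -0.1715  0.1272] ang=-17.10 tilt=[-0.0281  0.0338] F=[0.4 0.5 0.6] grip=80.2 j7=0.40 units=[-0.01  0.38  3.3 ] roll=0.060
```

jog_arm:
  series:
    - [0,0.2,0.5,0.06]
    - [0,0.2,0.6,0]
    - [0,0,0.6,0]
    - [0,0,0.6,0]
    - [0,0,0.5,0]
    - [0,0,0.2,0]
    - [0,0,0,0]

```text
clock: 31.52
tcp_pos: [0.4615, -0.1846, 0.1882]
orientation: [-3.075, 0.476, 0.045]
contact_force: [-0.1, -0.4, -0.1]
grip_width: 0.0798
```

```bash
python3 -c "
from table import *
sg([.4543,-.1789,.028],-17.7)
p=grab('wrist','k3')"
```

```text
t=31.5 grasp=[ 0.4578 -0.1793  0.0333] ang=-17.58 tilt=[-0.024   0.0337] F=[-0.1 -0.4 -0.1] grip=79.8 j7=0.55 units=[-0.11  0.03  0.18] roll=0.012
```

View pics/k3.png

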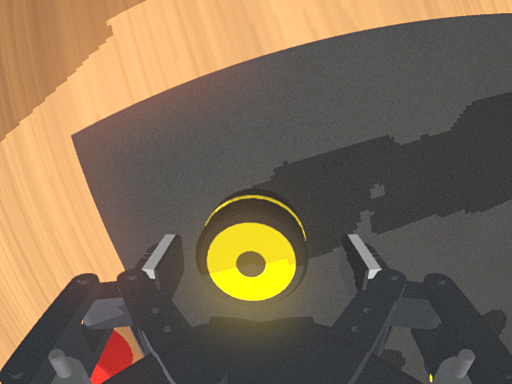

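jog_arm:
  series:
    - [-0.11,0.03,0.2,0]
    - [0,0,0,0]
    - [0,0,0,0]
    - [0,0,0,0]
    - [0,0,0,0]
    - [0,0,0,0]
  grip: 45
  newtons: 80

```text
clock: 32.33
tcp_pos: [0.4578, -0.1842, 0.1834]
orientation: [-3.074, 0.476, 0.042]
contact_force: [-0.3, 1.0, -1.2]
grip_width: 0.0519
```

```bash
python3 -c "
from table import *
sg([.4543,-.1789,.028],-17.7)
p=grab('wrist');held(p)"
```

```text
t=32.3 grasp=[ 0.4543 -0.179   0.0285] ang=-17.58 tilt=[-0.0221  0.0341] F=[-0.3  1.  -1.2] grip=51.9 j7=0.56 units=[-0.   -0.    0.02] roll=0.012
held px [260.5 264.9] xy [ 0.4557 -0.1778  0.0387] grasp [ 0.4543 -0.179   0.0285]
```

jog_arm:
  series:
    - [0,0,-0.5,0]
    - [0,0,-0.8,0]
    - [0,0,-0.9,0]
    - [0,0,-0.9,0]
    - [0,0,-0.9,0]
    - [0.4,-0.4,-0.9,0]
    - [0.4,-0.8,-0.6,0]
    - [0.4,-0.8,0,0]
    - [0.4,-0.8,0,0]
    - [0.4,-0.8,0,0]
    - [0.4,-0.8,0,0]
    - [0,0,0,0]

```text
clock: 33.88
tcp_pos: [0.5731, -0.0836, 0.3622]
orientation: [-3.072, 0.484, 0.039]
contact_force: [-0.4, -0.8, -0.6]
grip_width: 0.0524
```

```bash
python3 -c "
from table import *
sg([.6812,.1054,.19],-17.7)"
```

```text
t=33.9 grasp=[ 0.57   -0.0781  0.2074] ang=-17.89 tilt=[-0.0197  0.0351] F=[-0.4 -0.8 -0.6] grip=52.4 j7=0.12 units=[ 1.66 -6.94  0.72] roll=-0.019
```

jog_arm:
  series:
    - [0.2,-0.8,0,0]
    - [0.2,-0.8,0,0]
    - [0.2,-0.8,0,0]
    - [0.2,-0.8,0,0]
    - [0.2,-0.8,0,0]
    - [0.2,-0.8,0,0]
    - [0.2,-0.8,0,0]
    - [0.2,-0.8,0,0]
    - [0,0,0.3,0]
    - [0,0,0.6,0]
    - [0,0,0.4,0]
    - [0,0,0,0]

```text
clock: 35.38
tcp_pos: [0.6826, 0.0971, 0.3217]
orientation: [-3.074, 0.486, 0.047]
contact_force: [-0.4, -0.9, 0.1]
grip_width: 0.0518
```

```bash
python3 -c "
from table import *
sg([.6812,.1054,.09],-17.7)
p=grab('wrist','l1');held(p)"
```

```text
t=35.4 grasp=[0.6787 0.1023 0.1668] ang=-17.95 tilt=[-0.0252  0.033 ] F=[-0.4 -0.9  0.1] grip=51.8 j7=-0.13 units=[ 0.13 -0.06  2.56] roll=-0.025
held px [260.5 265. ] xy [0.6803 0.1038 0.1777] grasp [0.6791 0.1022 0.1675]
```

View pics/l1.png

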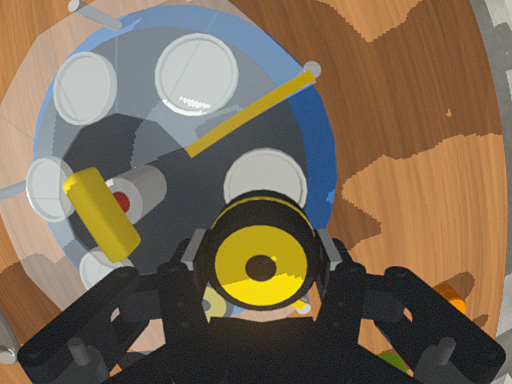

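jog_arm:
  series:
    - [0.06,-0.03,0.4,-0.02]
    - [0.04,-0.02,0.6,0]
    - [0,0,0.6,0]
    - [0,0,0.5,0]
    - [0,0,0.2,0]
    - [0,0,0,0]

```text
clock: 36.17
tcp_pos: [0.6846, 0.0993, 0.2483]
orientation: [-3.075, 0.482, 0.046]
contact_force: [0.2, 0.9, -1.6]
grip_width: 0.0518
```

```bash
python3 -c "
from table import *
sg([.6810,.1052,.0725],-17.7)
p=grab('wrist','l2');held(p)"
```

```text
t=36.2 grasp=[0.6808 0.1044 0.0934] ang=-17.81 tilt=[-0.0245  0.033 ] F=[ 0.2  0.9 -1.6] grip=51.8 j7=-0.08 units=[ 0.02 -0.01  0.7 ] roll=-0.011
held px [260.5 265. ] xy [0.6822 0.1058 0.104 ] grasp [0.681  0.1044 0.0938]
```

View pics/l2.png

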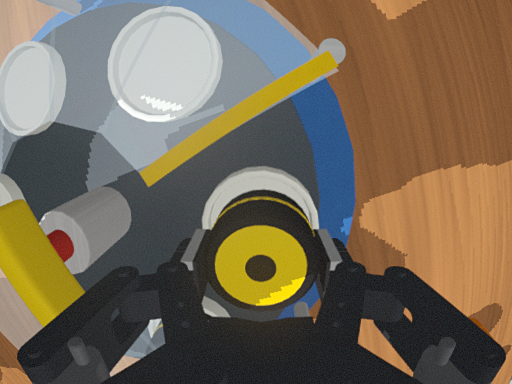

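Aligned over the nest. Pressing down 0.7 units, then a bit more.

jog_arm:
  series:
    - [0,0,0.15,0]
    - [0,0,0.15,0]
    - [0,0,0.15,0]
    - [0,0,0.15,0]
    - [0,0,0.1,0]
    - [0,0,0.1,0]
    - [0,0,0.12,0]

```text
clock: 37.1
tcp_pos: [0.6859, 0.1014, 0.2336]
orientation: [-3.064, 0.478, 0.039]
contact_force: [-3.4, -0.5, 0.6]
grip_width: 0.052
```

```bash
python3 -c "
from table import *
sg([.6810,.1052,.0725],-17.7)
p=grab('wrist','l3');held(p)"
```

```text
t=37.1 grasp=[0.683  0.1082 0.0788] ang=-17.69 tilt=[-0.0183  0.0438] F=[-3.4 -0.5  0.6] grip=52.0 j7=-0.07 units=[-0.03  0.12  0.21] roll=0.001
held px [260.3 264.8] xy [0.6841 0.1087 0.0877] grasp [0.6826 0.1083 0.0775]
```

View pics/l3.png

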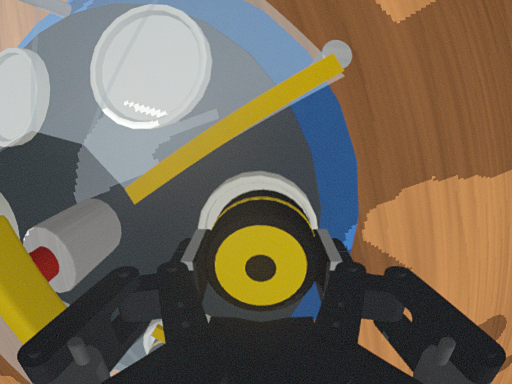

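jog_arm:
  series:
    - [0,0.08,0.1,0]
    - [0,0,0.2,0]
    - [0,0,0.2,0]

```text
clock: 37.52
tcp_pos: [0.6856, 0.1002, 0.2274]
orientation: [-3.057, 0.472, 0.04]
contact_force: [-23.0, 0.9, 55.9]
grip_width: 0.0524
```

```bash
python3 -c "
from table import *
sg([.6810,.1052,.0725],-17.7)
p=grab('wrist');held(p)"
```

```text
t=37.5 grasp=[0.6828 0.1083 0.0726] ang=-17.53 tilt=[-0.0185  0.0518] F=[-23.    0.9  55.9] grip=52.4 j7=-0.05 units=[-0.03  0.12  0.  ] roll=0.017
held px [260.3 264.9] xy [0.684  0.1093 0.0829] grasp [0.6828 0.1082 0.0727]
```

jog_arm:
  series:
    - [0,0,-0.05,0]
    - [0,0,0,0]
    - [0,0,0,0]
    - [0,0,0,0]
    - [0,0,-0.4,0]
    - [0,0,-0.6,0]
    - [0,0,-0.9,0]
    - [0,0,-0.9,0]
    - [0,0,-0.9,0]
    - [0,0,0,0]
  grip: 76

```text
clock: 38.83
tcp_pos: [0.6888, 0.0923, 0.3492]
orientation: [-3.056, 0.475, 0.029]
contact_force: [-0.2, -0.1, -0.0]
grip_width: 0.0761
```

```bash
python3 -c "
from table import *
sg([.5768,.139,.2],42.3)
p=grab('wrist','m1')
for c,s,pts in yellow(p,300): print(np.round(c,1),np.round(plane(p,c,.083),4),s)
d=grab('side')
for c,s,pts in yellow(d,30):
    if 280<c[0]<310 and 140<c[1]<175: print(c,plane(d,c,.083),plane(d,c,.092))"
```

```text
t=38.8 grasp=[0.6871 0.1002 0.1945] ang=-17.65 tilt=[-0.0112  0.0509] F=[-0.2 -0.1 -0. ] grip=76.1 j7=-0.12 units=[-3.9  -0.12 -0.08] roll=-5.995
[241.3 116. ] [0.6906 0.1694 0.083 ] [ 186   80  112   75 1037]
[109.5 204.4] [0.5482 0.1358 0.083 ] [  76  164   68   83 2771]
[255.9 189.6] [0.6832 0.1085 0.083 ] [ 231  166   50   49 1692]
[240.3 264.1] [0.6485 0.0471 0.083 ] [191 233 101  62 893]
[293.65432099 157.89506173] [0.68048604 0.10580026 0.083     ] [0.67829604 0.09434227 0.092     ]
```

View pics/m1.png

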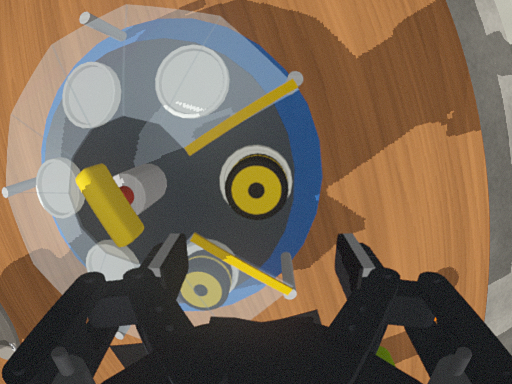

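jog_arm:
  series:
    - [-0.8,0,0,0]
    - [-0.8,0,0,0]
    - [-0.8,0,0,0]
    - [-0.8,0,0,0]
    - [-0.7,0,0,-0.6]
    - [0,0,0,-0.8]
    - [0,0,0,-0.8]
    - [0,0,0,-0.8]
    - [0,0,0,0]
  grip: 45
  newtons: 60

```text
clock: 40.05
tcp_pos: [0.5678, 0.1309, 0.3402]
orientation: [-3.072, -0.359, 0.044]
contact_force: [-0.2, -0.3, 0.0]
grip_width: 0.045
```

```bash
python3 -c "
from table import *
sg([.5763,.139,.12],12.3)"
```

```text
t=40.0 grasp=[0.5625 0.1379 0.1854] ang=13.37 tilt=[-0.0338  0.0447] F=[-0.2 -0.3  0. ] grip=45.0 j7=0.24 units=[0.5  0.18 2.16] roll=0.107
```

jog_arm:
  series:
    - [0.25,0.1,0,0.1]
    - [0.25,0.08,0.3,0]
    - [0,0,0.6,0]
    - [0,0,0.5,0]
    - [0,0,0.4,0]
    - [0,0,0.2,0]
    - [0,0,0,0]

```text
clock: 40.92
tcp_pos: [0.5816, 0.1319, 0.2726]
orientation: [-3.078, -0.321, 0.052]
contact_force: [0.8, 0.7, -0.1]
grip_width: 0.0447
```

```bash
python3 -c "
from table import *
sg([.5763,.139,.12],12.3)
p=grab('wrist','n1')"
```

```text
t=40.9 grasp=[0.5756 0.1384 0.1179] ang=11.96 tilt=[-0.0382  0.0424] F=[ 0.8  0.7 -0.1] grip=44.7 j7=0.29 units=[ 0.02 -0.02 -0.07] roll=-0.034
```

View pics/n1.png

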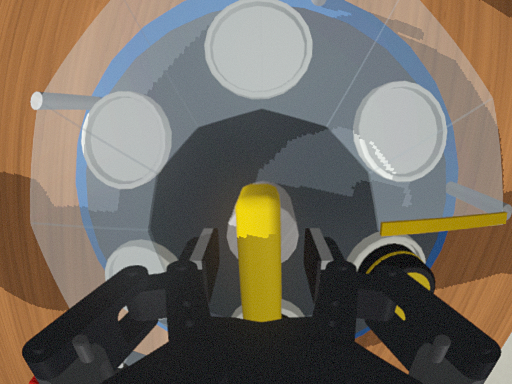

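jog_arm:
  series:
    - [0,0,0,0]
    - [0,0,0,0]
    - [0,0,0,0]
    - [0,0,0,0]
    - [0,0,-0.15,0]
    - [0,0,-0.2,0]
    - [0,0,-0.2,0]
    - [0,0,0,0]
  grip: 10

```text
clock: 41.98
tcp_pos: [0.5814, 0.1316, 0.2907]
orientation: [-3.077, -0.324, 0.051]
contact_force: [-1.5, 0.6, -7.3]
grip_width: 0.0176
```

```bash
python3 -c "
from table import *
sg([.5763,.139,.134],-47.7)"
```

```text
t=42.0 grasp=[0.5755 0.1383 0.136 ] ang=12.05 tilt=[-0.0378  0.043 ] F=[-1.5  0.6 -7.3] grip=17.6 j7=0.27 units=[ 0.03 -0.02  0.07] roll=5.975
```

jog_arm:
  series:
    - [0,0,0,0.5]
    - [0,0,0,0.8]
    - [0,0,0,0.8]
    - [0,0,0,0.8]
    - [0,0,0,0.8]
    - [0,0,0,0.8]
    - [0,0,0,0.8]
    - [0,0,0,0.5]
    - [0,0,0,0]

```text
clock: 43.1
tcp_pos: [0.5791, 0.1331, 0.2886]
orientation: [-2.856, 1.256, 0.084]
contact_force: [-1.3, 1.2, -7.1]
grip_width: 0.0176
```

```bash
python3 -c "
from table import *
sg([.5763,.139,.12],-47.7)"
```

```text
t=43.1 grasp=[0.5727 0.1393 0.1338] ang=-47.46 tilt=[-0.0413  0.0403] F=[-1.3  1.2 -7.1] grip=17.6 j7=-0.59 units=[ 0.12 -0.08  0.45] roll=0.024
```

jog_arm:
  series:
    - [0.03,-0.02,0.15,0]
    - [0,0,0.2,0.02]
    - [0,0,0.15,0]
    - [0,0,0,0]

```text
clock: 43.6
tcp_pos: [0.5794, 0.1328, 0.2739]
orientation: [-2.856, 1.254, 0.088]
contact_force: [-6.2, 1.1, -1.8]
grip_width: 0.0176
```

```bash
python3 -c "
from table import *
sg([.5763,.139,.12],-47.7)"
```

```text
t=43.6 grasp=[0.5727 0.1393 0.1192] ang=-47.41 tilt=[-0.0429  0.0417] F=[-6.2  1.1 -1.8] grip=17.6 j7=-0.57 units=[ 0.09 -0.08 -0.03] roll=0.029
```

jog_arm:
  series:
    - [0,0,0,0]
    - [0,0,0,0]
    - [0,0,-0.4,0]
    - [0,0,-0.9,0]
    - [0,0,-0.9,0]
    - [0,0,-0.9,-0.7]
    - [0,0,-0.5,-0.8]
    - [0,0.5,0,-0.8]
    - [0,0.9,0,-0.7]
    - [0,0.9,0,0]
    - [0,0.9,0,0]
    - [0,0,0,0]
  grip: 80

```text
clock: 45.1
tcp_pos: [0.552, 0.0334, 0.394]
orientation: [-3.066, 0.448, 0.056]
contact_force: [-0.1, -0.6, 0.4]
grip_width: 0.0798
```

```bash
python3 -c "
from table import *
sg([.578,-.339,.2],-17.7)
p=grab('wrist','o1');print(off(p));n=proj(p,[HUB[0],HUB[1],.138]);print(bar(p,.138,n))
d=grab('side')
for c,s,pts in yellow(d,80): 
  if c[1]>200 and c[0]>200: print(np.round(c),s,np.round(plane(d,c,.038),4))
"
```

```text
t=45.1 grasp=[0.5474 0.0408 0.2392] ang=-16.57 tilt=[-0.0293  0.0477] F=[-0.1 -0.6  0.4] grip=79.8 j7=-0.09 units=[ 4.64 11.88  0.67] roll=0.113
(np.float64(0.5), np.float64(309.6669129350039))
(array([0.5759516 , 0.13875562]), (64.10894012451172, 18.931690216064453), np.float32(42.996952))
[232. 285.] [223 278  18  15 200] [ 0.4681 -0.329   0.038 ]
[276. 287.] [267 279  18  16 200] [ 0.5755 -0.3413  0.038 ]
[243. 351.] [221 344  45  14 512] [ 0.4878 -0.4942  0.038 ]
```

View pics/o1.png

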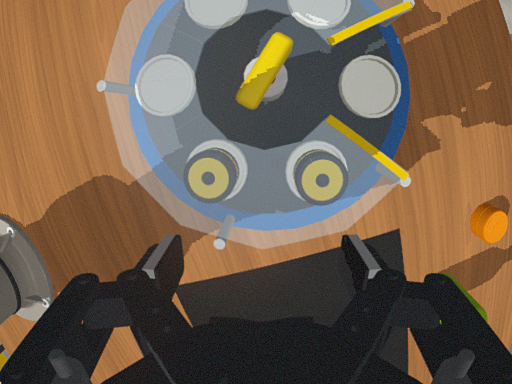

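Two cases are under the hood at (210,178) and (321,178), with an empty nest in the window at (369,86). On to the third case.

jog_arm:
  series:
    - [0.36,0.9,0,0.1]
    - [0.36,0.9,0,0]
    - [0.36,0.9,0,0]
    - [0.36,0.9,0,0]
    - [0.36,0.9,0,0]
    - [0.36,0.9,0,0]
    - [0.36,0.9,0,0]
    - [0.36,0.9,0,0]
    - [0.36,0.9,0,0]
    - [0.36,0.9,0,0]
    - [0.36,0.9,0,0]
    - [0,0,0,0]

```text
clock: 46.7
tcp_pos: [0.5947, -0.2723, 0.3764]
orientation: [-3.066, 0.422, 0.054]
contact_force: [0.1, -0.3, 0.3]
grip_width: 0.0799
```

```bash
python3 -c "
from table import *
sg([.577,-.3395,.12],-17.7)
p=grab('wrist','o2')
for c,s,pts in yellow(p,80): print(np.round(c),s,np.round(plane(p,c,.038),4))
"
```

```text
t=46.7 grasp=[ 0.5903 -0.2644  0.2217] ang=-15.62 tilt=[-0.0284  0.0509] F=[ 0.1 -0.3  0.3] grip=79.9 j7=0.47 units=[0.39 2.67 3.27] roll=0.208
[418. 102.] [399  83  40  37 769] [ 0.7762 -0.2221  0.038 ]
[273. 226.] [252 218  44  17 101] [ 0.5825 -0.3169  0.038 ]
[194. 238.] [175 229  36  24  86] [ 0.4903 -0.3089  0.038 ]
[274. 245.] [256 229  37  34 887] [ 0.5778 -0.34    0.038 ]
[190. 256.] [181 241  21  31 423] [ 0.4772 -0.3303  0.038 ]
```

View pics/o2.png

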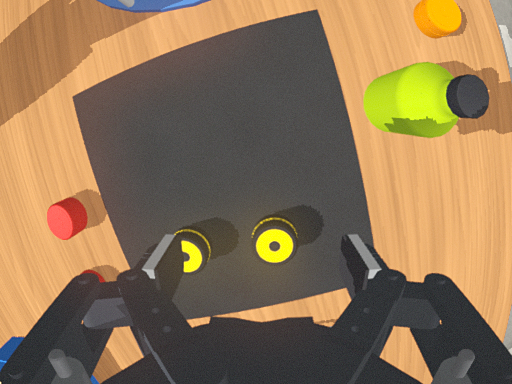

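jog_arm:
  series:
    - [0.1,0.6,0.2,0.2]
    - [0.1,0.6,0.5,0]
    - [0.1,0.6,0.7,0]
    - [0.08,0.6,0.7,0]
    - [0,0.2,0.7,0]
    - [0,0,0,0]

```text
clock: 47.5
tcp_pos: [0.5807, -0.3448, 0.2809]
orientation: [-3.055, 0.468, 0.061]
contact_force: [0.0, -0.5, -0.1]
grip_width: 0.0803
```

```bash
python3 -c "
from table import *
sg([.5772,-.3398,.028],-17.7)
"
```

```text
t=47.5 grasp=[ 0.5758 -0.3363  0.1262] ang=-17.38 tilt=[-0.0315  0.0552] F=[ 0.  -0.5 -0.1] grip=80.3 j7=0.61 units=[0.23 0.24 3.26] roll=0.032
```

jog_arm:
  series:
    - [0.12,0.12,0.5,0.03]
    - [0.1,0.08,0.6,0]
    - [0,0,0.6,0]
    - [0,0,0.6,0]
    - [0,0,0.5,0]
    - [0,0,0.2,0]
    - [0,0,0,0]

```text
clock: 48.38
tcp_pos: [0.5841, -0.3457, 0.1845]
orientation: [-3.054, 0.472, 0.06]
contact_force: [-0.3, -0.7, 0.3]
grip_width: 0.0799
```

```bash
python3 -c "
from table import *
sg([.5772,-.3398,.028],-17.7)
p=grab('wrist','o3')"
```

```text
t=48.4 grasp=[ 0.5794 -0.337   0.0298] ang=-17.51 tilt=[-0.0304  0.0561] F=[-0.3 -0.7  0.3] grip=79.9 j7=0.66 units=[-0.04  0.11  0.06] roll=0.019
```

View pics/o3.png

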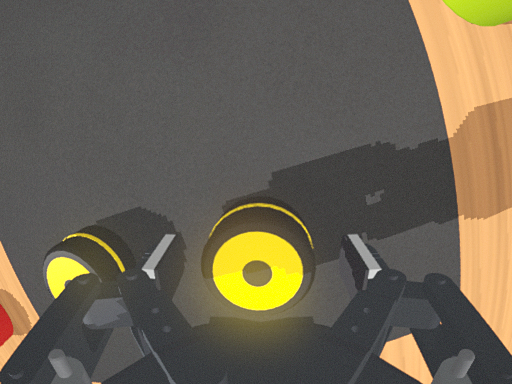

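jog_arm:
  series:
    - [-0.04,0.12,0.06,0]
    - [0,0,0,0]

```text
clock: 48.68
tcp_pos: [0.582, -0.3495, 0.1841]
orientation: [-3.055, 0.472, 0.056]
contact_force: [0.7, 0.7, -0.1]
grip_width: 0.0801
```

jog_arm:
  series:
    - [0,0,0,0]
    - [0,0,0,0]
    - [0,0,0,0]
    - [0,0,0,0]
    - [0,0,0,0]
  grip: 45
  newtons: 80

```text
clock: 49.3
tcp_pos: [0.5822, -0.35, 0.1854]
orientation: [-3.055, 0.473, 0.054]
contact_force: [-0.4, -0.2, 0.4]
grip_width: 0.0518
```

```bash
python3 -c "
from table import *
sg([.5772,-.3398,.028],-17.7)
p=grab('wrist');held(p)"
```

```text
t=49.3 grasp=[ 0.578  -0.3416  0.0307] ang=-17.54 tilt=[-0.0267  0.054 ] F=[-0.4 -0.2  0.4] grip=51.8 j7=0.67 units=[-0.04 -0.04  0.09] roll=0.016
held px [260.3 260.6] xy [ 0.58   -0.3385  0.0409] grasp [ 0.578  -0.3416  0.0307]
```

jog_arm:
  series:
    - [0,0,-0.5,0]
    - [0,0,-0.8,0]
    - [0,0,-0.9,0]
    - [0,0,-0.9,0]
    - [0,0,-0.9,0]
    - [0,-0.4,-0.9,0]
    - [0,-0.8,-0.6,0]
    - [0,-0.9,0,0]
    - [0,-0.9,0,0]
    - [0,-0.9,0,0]
    - [0,-0.9,0,0]
    - [0,0,0,0]

```text
clock: 50.85
tcp_pos: [0.63, -0.2193, 0.371]
orientation: [-3.054, 0.478, 0.049]
contact_force: [0.0, -1.0, -2.4]
grip_width: 0.0518
```

```bash
python3 -c "
from table import *
sg([.6802,.1034,.19],-17.7)"
```

```text
t=50.9 grasp=[ 0.6264 -0.2109  0.2163] ang=-17.75 tilt=[-0.0234  0.0538] F=[ 0.  -1.  -2.4] grip=51.8 j7=0.35 units=[ -1.45 -10.47   1.4 ] roll=-0.005
```

jog_arm:
  series:
    - [-0.13,-0.95,0,0]
    - [-0.13,-0.95,0,0]
    - [-0.13,-0.95,0,0]
    - [-0.13,-0.95,0,0]
    - [-0.13,-0.95,0,0]
    - [-0.13,-0.95,0,0]
    - [-0.13,-0.95,0,0]
    - [-0.13,-0.95,0,0]
    - [-0.13,-0.95,0,0]
    - [-0.13,-0.95,0,0]
    - [-0.1,-0.5,0,0]
    - [0,0,0,0]

```text
clock: 52.35
tcp_pos: [0.6815, 0.0711, 0.3923]
orientation: [-3.057, 0.51, 0.043]
contact_force: [-0.7, 0.1, -2.2]
grip_width: 0.0517
```

```bash
python3 -c "
from table import *
sg([.6802,.1034,.14],-17.7)
p=grab('wrist');held(p)"
```

```text
t=52.4 grasp=[0.6784 0.0782 0.2375] ang=-18.90 tilt=[-0.0203  0.0457] F=[-0.7  0.1 -2.2] grip=51.7 j7=-0.11 units=[-0.1  -0.69  3.28] roll=-0.120
held px [260.5 260.8] xy [0.6805 0.0813 0.2478] grasp [0.6783 0.0769 0.2376]
```

jog_arm:
  series:
    - [-0.04,-0.35,0.4,-0.12]
    - [-0.04,-0.35,0.7,0]
    - [0,0,0.8,0]
    - [0,0,0.8,0]
    - [0,0,0.8,0]
    - [0,0,0.5,0]
    - [0,0,0,0]

```text
clock: 53.28
tcp_pos: [0.6816, 0.0956, 0.2616]
orientation: [-3.064, 0.485, 0.052]
contact_force: [-0.3, -0.0, -1.5]
grip_width: 0.0517
```

```bash
python3 -c "
from table import *
sg([.6802,.1034,.0955],-17.7)
p=grab('wrist','p1');held(p)"
```

```text
t=53.3 grasp=[0.6774 0.1023 0.1068] ang=-17.95 tilt=[-0.0268  0.0433] F=[-0.3 -0.  -1.5] grip=51.7 j7=-0.05 units=[ 0.09 -0.05  0.37] roll=-0.025
held px [260.3 260.7] xy [0.6796 0.1059 0.1178] grasp [0.6779 0.1022 0.1076]
```

View pics/p1.png

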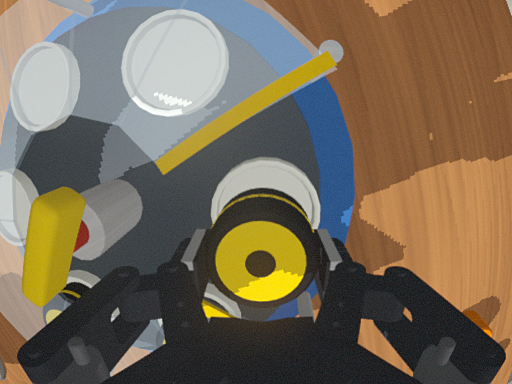

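jog_arm:
  series:
    - [0.08,-0.03,0.15,-0.02]
    - [0,0,0.15,0]
    - [0,0,0,0]

```text
clock: 53.7
tcp_pos: [0.6854, 0.0958, 0.2551]
orientation: [-3.064, 0.479, 0.044]
contact_force: [-0.1, -0.1, -1.7]
grip_width: 0.052
```

```bash
python3 -c "
from table import *
sg([.6802,.1034,.0757],-17.7)
p=grab('wrist','p2');held(p)"
```

```text
t=53.7 grasp=[0.6821 0.1026 0.1003] ang=-17.74 tilt=[-0.0216  0.044 ] F=[-0.1 -0.1 -1.7] grip=52.0 j7=-0.04 units=[-0.04  0.02  0.82] roll=-0.004
held px [260.3 260.8] xy [0.684  0.1058 0.1107] grasp [0.6823 0.1026 0.1005]
```

View pics/p2.png

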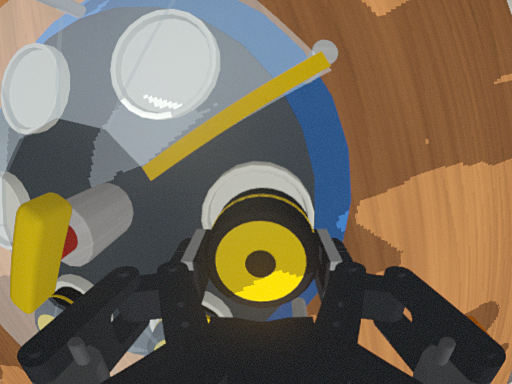

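jog_arm:
  series:
    - [-0.05,0,0.15,0]
    - [0,0,0.15,0]
    - [0,0,0.15,0]
    - [0,0,0,0]

```text
clock: 54.25
tcp_pos: [0.6842, 0.0969, 0.2428]
orientation: [-3.062, 0.479, 0.04]
contact_force: [0.8, -0.6, -1.5]
grip_width: 0.0519
```

```bash
python3 -c "
from table import *
sg([.6802,.1034,.0757],-17.7)
p=grab('wrist','p3');held(p)"
```

```text
t=54.2 grasp=[0.6812 0.1038 0.088 ] ang=-17.74 tilt=[-0.0192  0.0451] F=[ 0.8 -0.6 -1.5] grip=51.9 j7=-0.03 units=[-0.01  0.04  0.41] roll=-0.004
held px [260.3 260.8] xy [0.6831 0.1069 0.0982] grasp [0.6812 0.1039 0.088 ]
```

View pics/p3.png

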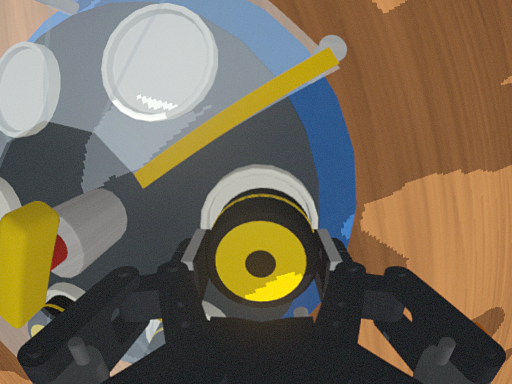

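Centred. Pressing home.

jog_arm:
  series:
    - [0,0.03,0.15,0]
    - [0,0,0.2,0]
    - [0,0,0.2,0]
    - [0,0,0.2,0]

```text
clock: 54.8
tcp_pos: [0.6858, 0.0994, 0.2337]
orientation: [-3.05, 0.472, 0.036]
contact_force: [-13.3, 4.0, 29.0]
grip_width: 0.0518
```

```bash
python3 -c "
from table import *
sg([.6802,.1034,.0757],-17.7)
p=grab('wrist');held(p)"
```

```text
t=54.8 grasp=[0.6835 0.1084 0.079 ] ang=-17.54 tilt=[-0.0147  0.0584] F=[-13.3   4.   29. ] grip=51.8 j7=-0.02 units=[-0.05  0.2   0.1 ] roll=0.016
held px [260.3 261.2] xy [0.685  0.1106 0.088 ] grasp [0.683  0.1087 0.0778]
```

jog_arm:
  series:
    - [0,0.1,0.05,0]
    - [0,0.1,0.15,0]
    - [0,0,0.2,0]

```text
clock: 55.22
tcp_pos: [0.6844, 0.0964, 0.2289]
orientation: [-3.039, 0.467, 0.038]
contact_force: [-22.2, 2.5, 54.0]
grip_width: 0.0519
```

```bash
python3 -c "
from table import *
sg([.6802,.1034,.0757],-17.7)
p=grab('wrist','p4');held(p)
d=grab('side')
for c,s,pts in yellow(d,20):
    if 280<c[0]<310 and 140<c[1]<175: print(c,plane(d,c,.083),plane(d,c,.092))"
```

```text
t=55.2 grasp=[0.6822 0.1072 0.0743] ang=-17.41 tilt=[-0.0143  0.0697] F=[-22.2   2.5  54. ] grip=51.9 j7=-0.00 units=[-0.03  0.14 -0.06] roll=0.029
held px [260.4 262.4] xy [0.6838 0.1092 0.0845] grasp [0.6823 0.1074 0.0743]
[293.9209622  158.09278351] [0.68119973 0.1047027  0.083     ] [0.67900126 0.09325773 0.092     ]
[289.44642857 168.6547619 ] [0.65957974 0.05246317 0.083     ] [0.65763806 0.04163869 0.092     ]
```

View pics/p4.png

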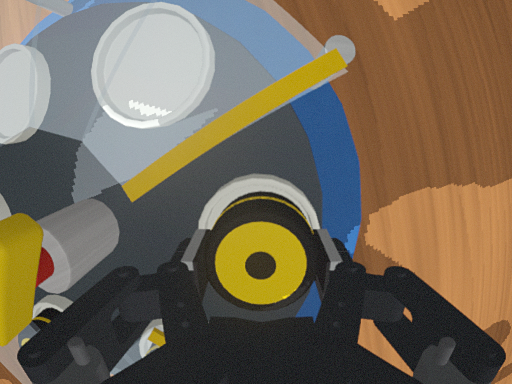

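jog_arm:
  series:
    - [0,0,-0.1,0]
    - [0,0,0,0]
    - [0,0,0,0]
    - [0,0,0,0]
    - [0,0,-0.4,0]
    - [0,0,-0.6,0]
    - [0,0,-0.9,0]
    - [0,0,-0.9,0]
    - [0,0,-0.9,0]
    - [0,0,0,0]
  grip: 76

```text
clock: 56.58
tcp_pos: [0.6868, 0.0858, 0.3513]
orientation: [-3.04, 0.471, 0.029]
contact_force: [0.9, -0.3, -0.4]
grip_width: 0.0758
```

```bash
python3 -c "
from table import *
sg([.5763,.139,.2],-47.7)
p=grab('wrist','q1')
for c,s,pts in yellow(p,300): print(np.round(c,1),np.round(plane(p,c,.083),4),s)
d=grab('side')
for c,s,pts in yellow(d,30):
    if 280<c[0]<310 and 140<c[1]<175: print(c,plane(d,c,.083),plane(d,c,.092))"
```

```text
t=56.6 grasp=[0.6855 0.0963 0.1966] ang=-17.56 tilt=[-0.0084  0.0675] F=[ 0.9 -0.3 -0.4] grip=75.8 j7=-0.08 units=[-3.9  -0.26  0.01] roll=3.014
[242.2 113.1] [0.6904 0.1695 0.083 ] [ 188   77  110   74 1013]
[111.5 197.7] [0.5503 0.1386 0.083 ] [  87  158   52   83 2347]
[256.5 187.4] [0.6827 0.1076 0.083 ] [ 232  163   50   49 1674]
[241.1 261. ] [0.6487 0.0473 0.083 ] [193 230 100  62 913]
[293.61165049 158.10679612] [0.68019066 0.10470617 0.083     ] [0.67800417 0.09326117 0.092     ]
```

View pics/q1.png

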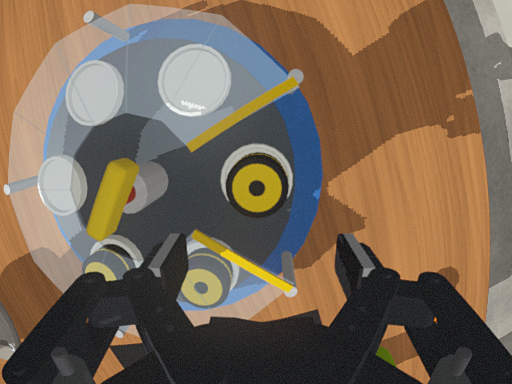

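jog_arm:
  series:
    - [-0.8,-0.05,0,0]
    - [-0.8,-0.05,0,0]
    - [-0.8,-0.05,0,0]
    - [-0.7,-0.05,0,0]
    - [-0.5,-0.05,0,0.6]
    - [0,0,0,0.8]
    - [0,0,0,0.8]
    - [0,0,0,0.7]
    - [0,0,0,0]
  grip: 45
  newtons: 60

```text
clock: 57.8
tcp_pos: [0.5772, 0.1292, 0.3428]
orientation: [-2.835, 1.242, 0.082]
contact_force: [-0.1, -0.2, 0.2]
grip_width: 0.0451
```

```bash
python3 -c "
from table import *
sg([.5763,.139,.12],-47.7)"
```

```text
t=57.8 grasp=[0.5724 0.1389 0.1882] ang=-47.29 tilt=[-0.0306  0.0627] F=[-0.1 -0.2  0.2] grip=45.1 j7=-0.60 units=[ 0.24 -0.05  2.26] roll=0.041
```

jog_arm:
  series:
    - [0.12,-0.03,0.2,0.04]
    - [0.1,-0.03,0.5,0]
    - [0,0,0.6,0]
    - [0,0,0.5,0]
    - [0,0,0.35,0]
    - [0,0,0.1,0]
    - [0,0,0,0]

```text
clock: 58.68
tcp_pos: [0.5803, 0.1296, 0.2682]
orientation: [-2.836, 1.247, 0.087]
contact_force: [-0.0, -0.4, -0.0]
grip_width: 0.0451
```

```bash
python3 -c "
from table import *
sg([.5763,.139,.12],-47.7)
p=grab('wrist','q2')"
```

```text
t=58.7 grasp=[0.575  0.1392 0.1136] ang=-47.44 tilt=[-0.0342  0.0617] F=[-0.  -0.4 -0. ] grip=45.1 j7=-0.53 units=[ 0.02 -0.03 -0.22] roll=0.026
```

View pics/q2.png

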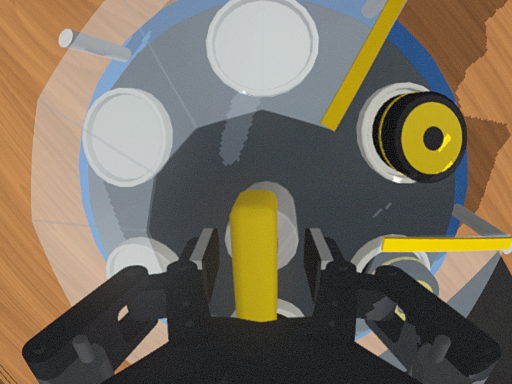

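jog_arm:
  series:
    - [-0.03,0,-0.2,0]
    - [0,0,0,0]
    - [0,0,0,0]
    - [0,0,0,0]
    - [0,0,0,0]
    - [0,0,0,0]
  grip: 10

```text
clock: 59.48
tcp_pos: [0.5794, 0.1309, 0.2763]
orientation: [-2.837, 1.242, 0.086]
contact_force: [-2.1, 2.0, -3.2]
grip_width: 0.0178
```

```bash
python3 -c "
from table import *
sg([.5763,.139,.137],-47.7)"
```

```text
t=59.5 grasp=[0.5742 0.1405 0.1217] ang=-47.25 tilt=[-0.0336  0.062 ] F=[-2.1  2.  -3.2] grip=17.8 j7=-0.54 units=[ 0.05 -0.03 -0.51] roll=0.045
```

jog_arm:
  series:
    - [0,0,-0.15,0]
    - [0,0,-0.2,0]
    - [0,0,-0.18,0]
    - [0,0,0,0]

```text
clock: 59.98
tcp_pos: [0.5796, 0.1308, 0.2924]
orientation: [-2.838, 1.24, 0.089]
contact_force: [-1.2, 1.6, -7.3]
grip_width: 0.0182
```

```bash
python3 -c "
from table import *
sg([.5763,.139,.137],-107.7)"
```

```text
t=60.0 grasp=[0.5742 0.1405 0.1378] ang=-47.18 tilt=[-0.035   0.0624] F=[-1.2  1.6 -7.3] grip=18.2 j7=-0.55 units=[ 0.09 -0.02  0.02] roll=6.052
```

jog_arm:
  series:
    - [0,0,0,0.5]
    - [0,0,0,0.8]
    - [0,0,0,0.8]
    - [0,0,0,0.8]
    - [0,0,0,0.8]
    - [0,0,0,0.8]
    - [0,0,0,0.8]
    - [0,0,0,0.55]
    - [0,0,0,0]

```text
clock: 61.1
tcp_pos: [0.5797, 0.132, 0.2917]
orientation: [-1.859, 2.521, 0.109]
contact_force: [0.8, 0.9, -6.5]
grip_width: 0.0178
```

```bash
python3 -c "
from table import *
sg([.5763,.139,.12],-107.7)"
```

```text
t=61.1 grasp=[0.5742 0.1414 0.137 ] ang=-107.27 tilt=[-0.0352  0.0604] F=[ 0.8  0.9 -6.5] grip=17.8 j7=-1.42 units=[ 0.08 -0.12  0.56] roll=0.043
```

jog_arm:
  series:
    - [0.03,-0.03,0.15,0.04]
    - [0,0,0.2,0]
    - [0,0,0.18,0]
    - [0,0,0,0]

```text
clock: 61.6
tcp_pos: [0.5798, 0.1316, 0.2764]
orientation: [-1.855, 2.523, 0.113]
contact_force: [-2.8, 3.7, -1.0]
grip_width: 0.0177
```

```bash
python3 -c "
from table import *
sg([.5763,.139,.12],-107.7)"
```

```text
t=61.6 grasp=[0.5743 0.1414 0.1218] ang=-107.43 tilt=[-0.0361  0.0631] F=[-2.8  3.7 -1. ] grip=17.7 j7=-1.41 units=[ 0.06 -0.09  0.05] roll=0.027
```

jog_arm:
  series:
    - [0,0,0,0]
    - [0,0,0,0]
    - [0,0,-0.4,0]
    - [0,0,-0.9,0]
    - [0,0,-0.9,-0.5]
    - [0,0,-0.9,-1]
    - [0,0,-0.3,-1]
    - [0,0,0,-1]
    - [0,0,0,-1]
    - [0,0,0,-1]
    - [0,0,0,-1]
    - [0,0,0,-1]
  grip: 80

```text
clock: 63.1
tcp_pos: [0.5857, 0.1192, 0.3921]
orientation: [-2.975, 0.81, 0.058]
contact_force: [0.0, 0.2, -0.0]
grip_width: 0.08
```

```bash
python3 -c "
from table import *
sg([.47,-.328,.2],-17.7)"
```

```text
t=63.1 grasp=[0.5824 0.1294 0.2375] ang=-30.41 tilt=[-0.0211  0.0658] F=[ 0.   0.2 -0. ] grip=80.0 j7=-0.38 units=[ 4.54 15.08  0.32] roll=-1.271
```

jog_arm:
  series:
    - [0.04,0.6,0,-0.6]
    - [0.04,0.6,0,-0.6]
    - [0.04,0.6,0,0]
    - [0.04,0.6,0,0]
    - [0.04,0.6,0,0]
    - [0.04,0.6,0,0]
    - [0.04,0.6,0,0]
    - [0.04,0.6,0,0]
    - [0,0,0,0]

```text
clock: 64.22
tcp_pos: [0.5426, -0.0288, 0.3868]
orientation: [-3.038, 0.497, 0.04]
contact_force: [-0.7, 0.6, 1.2]
grip_width: 0.08
```

```bash
python3 -c "
from table import *
sg([.47,-.328,.2],-17.7)
p=grab('wrist','r1');print(off(p));n=proj(p,[HUB[0],HUB[1],.138]);print(bar(p,.138,n))
"
```

```text
t=64.2 grasp=[ 0.5402 -0.0185  0.2322] ang=-18.53 tilt=[-0.0157  0.0665] F=[-0.7  0.6  1.2] grip=80.0 j7=0.02 units=[ 1.1  10.57  0.42] roll=-0.083
(np.float64(0.0), np.float64(189.86737455592356))
(array([0.57273834, 0.13088396]), (19.891420364379883, 64.70397186279297), np.float32(-21.092878))
```

View pics/r1.png

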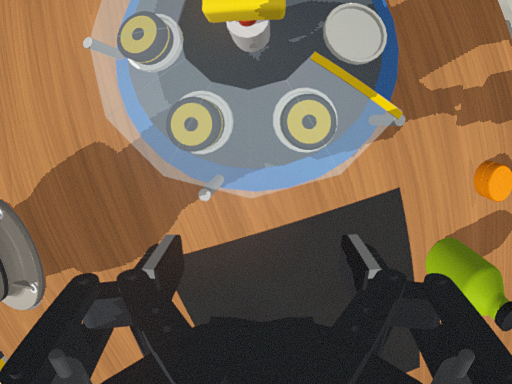

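Three cases are under the hood at (143,36), (192,124) and (309,121), with an empty nest in the window at (355,33). Now the last case.

jog_arm:
  series:
    - [0.1,0.8,0,-0.05]
    - [0.1,0.8,0,0]
    - [0.1,0.8,0,0]
    - [0.1,0.8,0,0]
    - [0.1,0.8,0,0]
    - [0.1,0.8,0,0]
    - [0.1,0.8,0,0]
    - [0.1,0.8,0,0]
    - [0.1,0.8,0,0]
    - [0.1,0.8,0,0]
    - [0.1,0.8,0,0]
    - [0,0,0,0]

```text
clock: 65.78
tcp_pos: [0.5019, -0.2844, 0.3677]
orientation: [-3.041, 0.446, 0.04]
contact_force: [0.3, 0.2, -0.8]
grip_width: 0.0803
```

```bash
python3 -c "
from table import *
sg([.47,-.328,.12],-17.7)
p=grab('wrist','r2')
for c,s,pts in yellow(p,80): print(np.round(c),s,np.round(plane(p,c,.038),4))
d=grab('side')
for c,s,pts in yellow(d,80): 
  if c[1]>200 and c[0]>200: print(np.round(c),s,np.round(plane(d,c,.038),4))
"
```

```text
t=65.8 grasp=[ 0.4995 -0.2735  0.2131] ang=-16.61 tilt=[-0.0156  0.0704] F=[ 0.3  0.2 -0.8] grip=80.3 j7=0.56 units=[-0.31  2.21  2.98] roll=0.109
[493.  76.] [474  56  38  40 974] [ 0.8092 -0.2192  0.038 ]
[255. 217.] [235 210  41  14 103] [ 0.4779 -0.3042  0.038 ]
[255. 239.] [236 222  39  36 985] [ 0.4704 -0.3283  0.038 ]
[326. 320.] [313 315  26  13 210] [ 0.5232 -0.461   0.038 ]
[232. 285.] [223 278  18  16 201] [ 0.4682 -0.3293  0.038 ]
[243. 351.] [221 344  45  14 512] [ 0.4878 -0.4942  0.038 ]
```

View pics/r2.png

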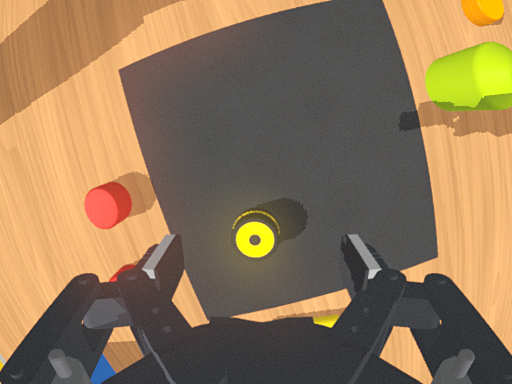

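jog_arm:
  series:
    - [-0.1,0.6,0.2,0.1]
    - [-0.1,0.6,0.5,0]
    - [-0.1,0.6,0.7,0]
    - [0,0.4,0.7,0]
    - [0,0,0.7,0]
    - [0,0,0,0]

```text
clock: 66.62
tcp_pos: [0.4722, -0.3369, 0.2756]
orientation: [-3.036, 0.464, 0.042]
contact_force: [0.2, 0.3, -0.4]
grip_width: 0.0799
```

```bash
python3 -c "
from table import *
sg([.4695,-.3285,.03],-17.7)
"
```

```text
t=66.6 grasp=[ 0.4697 -0.3255  0.121 ] ang=-17.30 tilt=[-0.0167  0.0731] F=[ 0.2  0.3 -0.4] grip=79.9 j7=0.74 units=[0.14 0.29 3.02] roll=0.040
```

jog_arm:
  series:
    - [0.07,0.15,0.4,0.04]
    - [0.05,0.12,0.6,0]
    - [0,0,0.6,0]
    - [0,0,0.6,0]
    - [0,0,0.4,0]
    - [0,0,0.15,0]
    - [0,0,0,0]

```text
clock: 67.5
tcp_pos: [0.4726, -0.3398, 0.1877]
orientation: [-3.035, 0.474, 0.041]
contact_force: [0.2, -0.0, -0.5]
grip_width: 0.0799
```

```bash
python3 -c "
from table import *
sg([.4695,-.3285,.030],-17.7)
p=grab('wrist','r3')
for c,s,pts in yellow(p,80): print(np.round(c),s,np.round(plane(p,c,.038),4))"
```

```text
t=67.5 grasp=[ 0.4701 -0.3286  0.0331] ang=-17.67 tilt=[-0.0157  0.0726] F=[ 0.2 -0.  -0.5] grip=79.9 j7=0.83 units=[-0.02  0.01  0.1 ] roll=0.003
[265. 209.] [219 194  90  32 304] [ 0.4804 -0.3053  0.038 ]
[259. 260.] [ 214  220   90   81 5090] [ 0.4704 -0.3276  0.038 ]
```

View pics/r3.png

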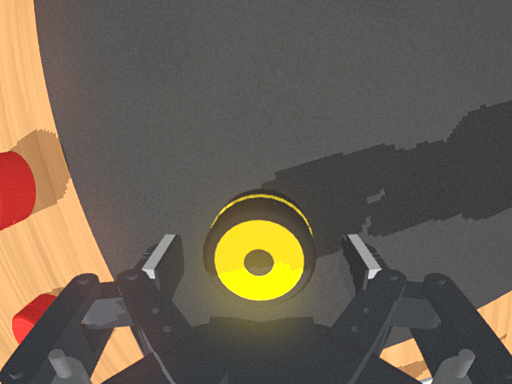

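jog_arm:
  series:
    - [0,0,0.13,0]
    - [0,0,0,0]
    - [0,0,0,0]
    - [0,0,0,0]
    - [0,0,0,0]
    - [0,0,0,0]
    - [0,0,0,0]
  grip: 45
  newtons: 80

```text
clock: 68.42
tcp_pos: [0.4729, -0.3398, 0.1851]
orientation: [-3.036, 0.473, 0.038]
contact_force: [1.1, 0.0, -1.6]
grip_width: 0.0522
```

```bash
python3 -c "
from table import *
sg([.4695,-.3285,.030],-17.7)
p=grab('wrist');held(p,.0085)"
```

```text
t=68.4 grasp=[ 0.4708 -0.3287  0.0306] ang=-17.66 tilt=[-0.0135  0.0717] F=[ 1.1  0.  -1.6] grip=52.2 j7=0.84 units=[-0.04  0.01  0.02] roll=0.004
held px [260.4 262.5] xy [ 0.4721 -0.3275  0.0391] grasp [ 0.4708 -0.3287  0.0306]
```

jog_arm:
  series:
    - [0,0,-0.5,0]
    - [0,0,-0.8,0]
    - [0,0,-0.9,0]
    - [0,0,-0.9,0]
    - [0,0,-0.9,0]
    - [0.1,-0.4,-0.9,0]
    - [0.15,-0.9,-0.5,0]
    - [0.15,-0.95,0,0]
    - [0.15,-0.95,0,0]
    - [0.15,-0.95,0,0]
    - [0.15,-0.95,0,0]
    - [0.15,-0.95,0,0]

```text
clock: 69.97
tcp_pos: [0.558, -0.19, 0.375]
orientation: [-3.035, 0.492, 0.025]
contact_force: [1.3, -0.1, -2.0]
grip_width: 0.0518
```

```bash
python3 -c "
from table import *
sg([.6808,.1045,.20],-17.7)"
```

```text
t=70.0 grasp=[ 0.5572 -0.1794  0.2204] ang=-18.38 tilt=[-0.0053  0.0685] F=[ 1.3 -0.1 -2. ] grip=51.8 j7=0.35 units=[  0.95 -10.22   1.3 ] roll=-0.068
```

jog_arm:
  series:
    - [0.1,-0.95,0,-0.05]
    - [0.1,-0.95,0,0]
    - [0.1,-0.95,0,0]
    - [0.1,-0.95,0,0]
    - [0.1,-0.95,0,0]
    - [0.1,-0.95,0,0]
    - [0.1,-0.95,0,0]
    - [0.1,-0.95,0,0]
    - [0.1,-0.95,0,0]
    - [0.05,-0.9,0,0]
    - [0,0,0,0]

```text
clock: 71.35
tcp_pos: [0.6739, 0.0782, 0.4044]
orientation: [-3.035, 0.481, 0.015]
contact_force: [-0.1, 1.1, -1.7]
grip_width: 0.0518
```

```bash
python3 -c "
from table import *
sg([.6808,.1045,.13],-17.7)"
```

```text
t=71.3 grasp=[0.6741 0.0889 0.2498] ang=-17.98 tilt=[0.0008 0.0691] F=[-0.1  1.1 -1.7] grip=51.8 j7=-0.09 units=[ 0.14 -0.3   4.02] roll=-0.028
```

jog_arm:
  series:
    - [0.05,-0.15,0.4,-0.03]
    - [0.05,-0.1,0.7,0]
    - [0.04,-0.05,0.8,0]
    - [0,0,0.8,0]
    - [0,0,0.8,0]
    - [0,0,0.4,0]
    - [0,0,0.2,0]
    - [0,0,0,0]

```text
clock: 72.35
tcp_pos: [0.6785, 0.0886, 0.2726]
orientation: [-3.039, 0.487, 0.023]
contact_force: [0.3, 0.9, -1.2]
grip_width: 0.052
```

```bash
python3 -c "
from table import *
sg([.6808,.1045,.095],-17.7)
p=grab('wrist','s1');held(p,.0085)"
```

```text
t=72.3 grasp=[0.6778 0.0988 0.1179] ang=-18.15 tilt=[-0.0043  0.0657] F=[ 0.3  0.9 -1.2] grip=52.0 j7=-0.01 units=[ 0.05 -0.17  0.77] roll=-0.045
held px [260.5 262.6] xy [0.6792 0.1001 0.1269] grasp [0.6781 0.0987 0.1184]
```

View pics/s1.png

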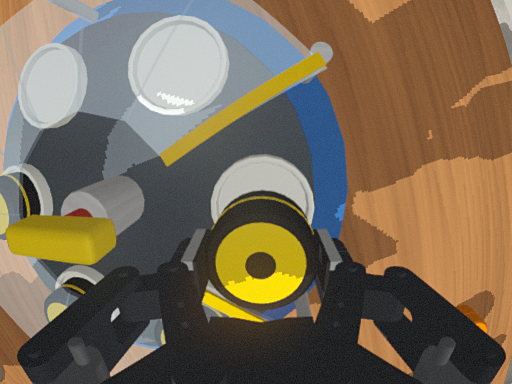

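jog_arm:
  series:
    - [0.04,-0.18,0.2,-0.04]
    - [0,0,0.25,0]
    - [0,0,0.25,0]
    - [0,0,0,0]

```text
clock: 72.9
tcp_pos: [0.6823, 0.0954, 0.2526]
orientation: [-3.039, 0.474, 0.017]
contact_force: [-0.1, 0.2, -2.3]
grip_width: 0.0521
```

```bash
python3 -c "
from table import *
sg([.6808,.1045,.0757],-17.7)
p=grab('wrist','s2');held(p,.0085)"
```

```text
t=72.9 grasp=[0.6822 0.1057 0.0979] ang=-17.69 tilt=[-0.0007  0.0666] F=[-0.1  0.2 -2.3] grip=52.1 j7=-0.00 units=[-0.02  0.1   0.74] roll=0.001
held px [260.4 262.6] xy [0.6834 0.1071 0.1068] grasp [0.6824 0.1055 0.0983]
```

View pics/s2.png

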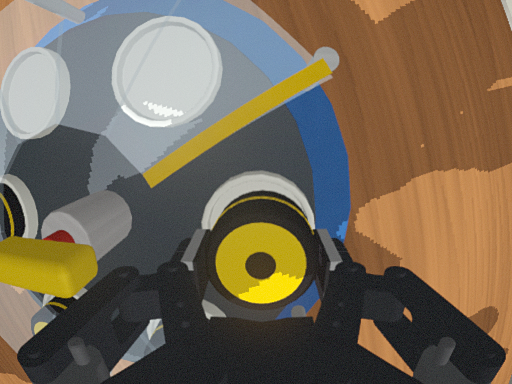

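jog_arm:
  series:
    - [-0.03,0.08,0.15,0]
    - [0,0.02,0.15,0]
    - [0,0,0,0]

```text
clock: 73.32
tcp_pos: [0.6808, 0.0928, 0.2446]
orientation: [-3.038, 0.475, 0.015]
contact_force: [0.5, -0.1, -0.7]
grip_width: 0.0518
```

```bash
python3 -c "
from table import *
sg([.6808,.1045,.0757],-17.7)
p=grab('wrist','s3');held(p,.0085)"
```

```text
t=73.3 grasp=[0.681  0.1033 0.09  ] ang=-17.73 tilt=[0.0009 0.0674] F=[ 0.5 -0.1 -0.7] grip=51.8 j7=0.01 units=[-0.01 -0.01  0.48] roll=-0.003
held px [260.4 262.6] xy [0.6821 0.1045 0.0985] grasp [0.681  0.1033 0.09  ]
```

View pics/s3.png

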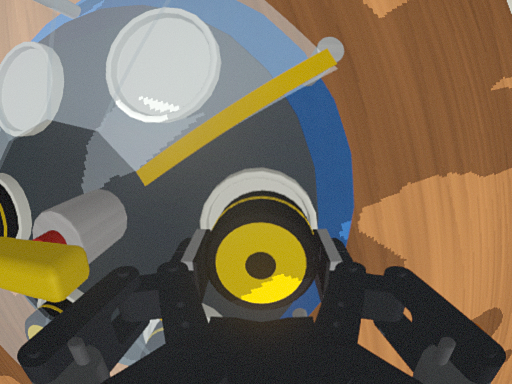

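Good. Press with slight sideways compensation.

jog_arm:
  series:
    - [0,0,0.15,0]
    - [0,0.03,0.2,0]
    - [0,0.05,0.2,0]
    - [0,0.05,0.2,0]

```text
clock: 73.88
tcp_pos: [0.6818, 0.0937, 0.2329]
orientation: [-3.025, 0.466, 0.011]
contact_force: [-15.8, 4.4, 37.4]
grip_width: 0.0521
```

```bash
python3 -c "
from table import *
sg([.6808,.1045,.0757],-17.7)
p=grab('wrist');held(p,.0085)"
```

```text
t=73.9 grasp=[0.6826 0.1062 0.0784] ang=-17.48 tilt=[0.0052 0.0806] F=[-15.8   4.4  37.4] grip=52.1 j7=0.03 units=[-0.04  0.08  0.09] roll=0.022
held px [260.3 263. ] xy [0.6836 0.107  0.0869] grasp [0.6826 0.1063 0.0784]
```

jog_arm:
  series:
    - [0,0.05,0.1,0]
    - [0,0.05,0.15,0]

```text
clock: 74.18
tcp_pos: [0.6817, 0.0933, 0.233]
orientation: [-3.017, 0.459, 0.01]
contact_force: [-13.1, 3.8, 34.8]
grip_width: 0.0518
```

```bash
python3 -c "
from table import *
sg([.6808,.1045,.0757],-17.7)
p=grab('wrist');held(p,.0085)"
```

```text
t=74.2 grasp=[0.6828 0.1072 0.0786] ang=-17.26 tilt=[0.0072 0.0893] F=[-13.1   3.8  34.8] grip=51.8 j7=0.04 units=[-0.04  0.11  0.09] roll=0.044
held px [260.4 262.9] xy [0.6838 0.108  0.0872] grasp [0.6828 0.1072 0.0787]
```

jog_arm:
  series:
    - [0,0,-0.1,0]
    - [0,0,0,0]
    - [0,0,0,0]
    - [0,0,0,0]
    - [0,0,-0.4,0]
    - [0,0,-0.6,0]
    - [0,0,-0.9,0]
    - [0,0,-0.6,0]
    - [0,0,0,0]
  grip: 78

```text
clock: 75.35
tcp_pos: [0.6817, 0.0852, 0.3166]
orientation: [-3.017, 0.46, 0.004]
contact_force: [-0.9, 0.2, 1.1]
grip_width: 0.0781
```

```bash
python3 -c "
from table import *
sg([.6812,.1054,.083],-17.7)
p=grab('wrist','t1')
for c,s,pts in yellow(p,300): print(np.round(c,1),np.round(plane(p,c,.083),4),s)
d=grab('side','t2',(240,110,340,210),6)
for c,s,pts in yellow(d,30):
    if 280<c[0]<310 and 140<c[1]<175: print(c,plane(d,c,.083),plane(d,c,.092))"
```

```text
t=75.3 grasp=[0.6834 0.099  0.1622] ang=-17.31 tilt=[0.0108 0.0891] F=[-0.9  0.2  1.1] grip=78.1 j7=-0.02 units=[-0.09  0.05  2.65] roll=0.039
[241.5 116.6] [0.6907 0.1695 0.083 ] [ 177   75  130   86 1450]
[252.3 201.7] [0.6795 0.1093 0.083 ] [ 224  173   58   58 2305]
[ 89.2 213.1] [0.5455 0.1392 0.083 ] [  45  187   94   49 2862]
[238.8 285.2] [0.6483 0.0473 0.083 ] [ 186  251  112   67 1153]
[290.10457516 169.14379085] [0.66131279 0.04991831 0.083     ] [0.65935053 0.03912406 0.092     ]
```

View pics/t1.png

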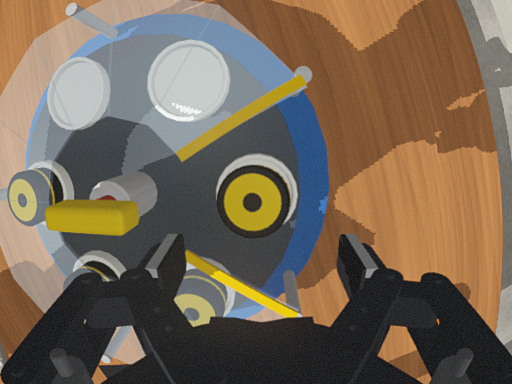

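View pics/t2.png

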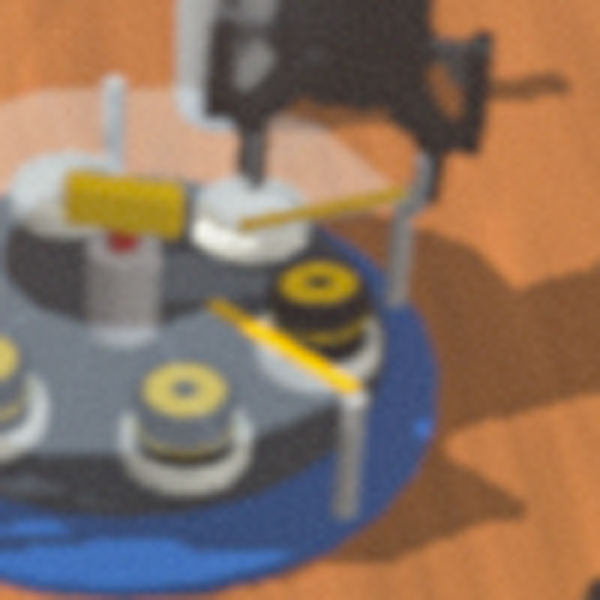

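```bash
python3 -c "
from table import *
p=grab('wrist','t3',(190,140,320,250),6)
d=grab('side')
hsv=cv2.cvtColor(d['pixels'],cv2.COLOR_RGB2HSV);m=cv2.inRange(hsv,(20,110,90),(36,255,255))[150:166,284:304];print(m//255)
s=grab('scene','t4',(280,200,360,270),8)"
```

```text
[[0 0 0 0 0 0 0 0 0 0 0 0 0 0 0 0 0 0 0 0]
 [0 0 0 0 0 0 0 0 0 0 0 0 0 0 0 0 0 0 0 0]
 [0 0 0 0 0 0 0 0 0 0 0 0 0 0 0 0 0 0 0 0]
 [0 0 0 0 0 0 0 0 1 1 1 0 0 0 0 0 0 0 0 0]
 [0 0 0 0 0 1 1 1 1 1 1 1 1 1 0 0 0 0 0 0]
 [0 0 0 1 1 1 1 1 1 1 1 1 1 1 1 0 0 0 0 0]
 [0 0 0 1 1 1 1 1 1 1 1 1 1 1 1 1 0 0 0 0]
 [0 0 1 1 1 1 1 1 1 1 1 1 1 1 1 1 0 0 0 0]
 [0 0 0 1 1 1 1 1 1 1 1 1 1 1 1 1 0 0 0 0]
 [0 0 0 1 1 1 1 1 1 1 1 1 1 1 1 0 0 0 0 0]
 [0 0 0 0 0 1 1 1 1 1 1 1 1 0 0 0 0 0 0 0]
 [0 0 0 0 0 0 0 0 0 0 0 0 0 0 0 0 0 0 0 0]
 [0 0 0 0 0 0 0 0 0 0 0 0 0 0 0 0 0 0 0 0]
 [0 0 0 0 0 0 0 0 0 0 0 0 0 0 0 1 0 0 0 0]
 [1 1 1 0 0 0 0 0 0 0 0 0 0 0 1 1 0 0 0 0]
 [1 1 1 1 1 1 0 0 1 1 1 1 1 1 1 1 0 0 0 0]]
```

View pics/t3.png

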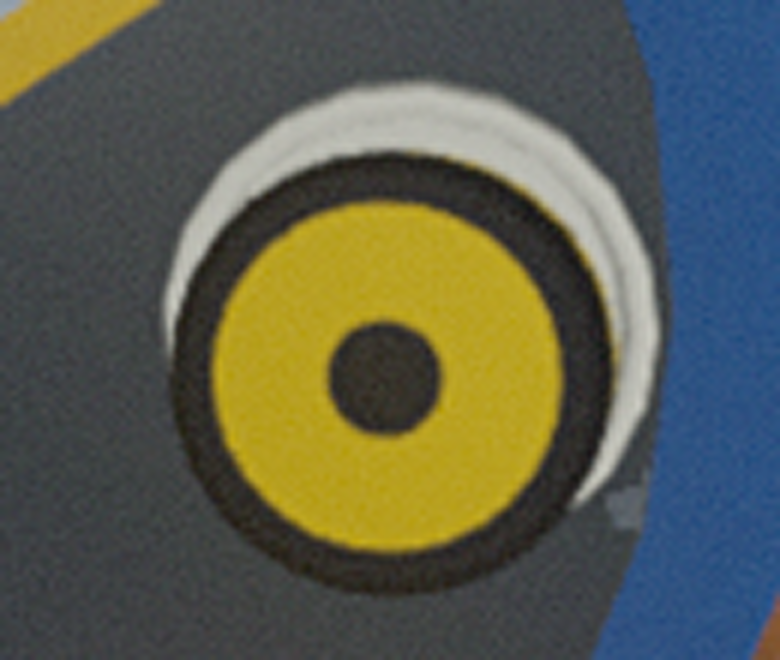

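View pics/t4.png

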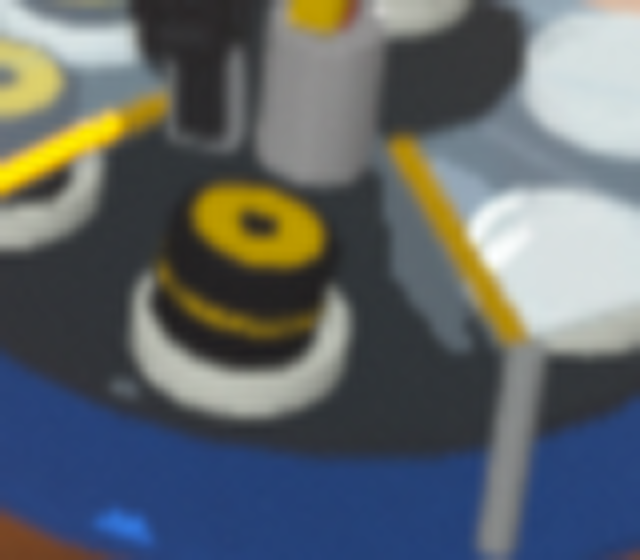

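```bash
python3 -c "
from table import *
p=grab('wrist');d=grab('side');s=grab('scene')
a,b,c=(252.3,201.7),(293.0,156.7),(312.5,228.1)
print(tri([(p,a),(d,b),(s,c)]),tri([(p,a),(d,b)]),tri([(p,a),(s,c)]))
for n,q,x in(('w',p,a),('d',d,b),('s',s,c)): print(n,plane(q,x,.083)[:2],plane(q,x,.09)[:2])
# ellipse fit -> pose of disc in wrist crop: rectify to z=.085 plane
im=p['pixels']; hsv=cv2.cvtColor(im,cv2.COLOR_RGB2HSV)
for q,ctr in((d,b),(s,c),(p,a)):
  hs=cv2.cvtColor(q['pixels'],cv2.COLOR_RGB2HSV);m=cv2.inRange(hs,(20,110,90),(36,255,255))
  n,l,st_,cc=cv2.connectedComponentsWithStats(m,connectivity=4)
  k=l[int(ctr[1])+ (3 if q is not p else 18),int(ctr[0])]
  print(k,st_[k])
  pts=cv2.findNonZero((l==k).astype(np.uint8))[:,0].astype(np.float32)
  h=cv2.convexHull(pts);print(cv2.fitEllipse(h))
  # expected ellipse for upright disc
  r0=.0215
  e=np.array([proj(q,[.6812+r0*np.cos(t),.1054+r0*np.sin(t),.083]) for t in np.linspace(0,6.28,60)],np.float32);print('exp',cv2.fitEllipse(e))
"
```

```text
[0.67857069 0.11137515 0.08406598] [0.67845565 0.11062342 0.08437234] [0.67822695 0.11151758 0.08409931]
w [0.67781112 0.11044414] [0.67863975 0.11191294]
d [0.67925778 0.11222523] [0.6775658 0.1032541]
s [0.67731175 0.1124801 ] [0.68646667 0.1112241 ]
54 [286 153  14   8  85]
((292.54107666015625, 156.78688049316406), (7.640928745269775, 13.323380470275879), 90.30036926269531)
exp ((293.8962097167969, 158.0127716064453), (8.147854804992676, 13.32099723815918), 93.69390869140625)
159 [304 223  17  11 136]
((311.8717346191406, 227.69517517089844), (10.16541862487793, 16.83319664001465), 105.72913360595703)
exp ((309.769775390625, 229.04664611816406), (10.510019302368164, 17.45980453491211), 96.61004638671875)
7 [ 226  173   59   60 2496]
((255.02638244628906, 202.5904541015625), (58.73831558227539, 59.44816589355469), 143.55902099609375)
exp ((259.0445556640625, 206.2027587890625), (58.200138092041016, 60.0697021484375), 96.30221557617188)
```

jog_arm:
  series:
    - [0,0,-0.3,0]
    - [0,0,0,0]
    - [0,0,0,0]
    - [0,0,0,0]
    - [0,0,0,0]
    - [0,0,0,0]
  grip: 0
  newtons: 40

```text
clock: 76.5
tcp_pos: [0.6808, 0.0848, 0.3226]
orientation: [-3.019, 0.46, 0.012]
contact_force: [-0.3, -0.3, 0.6]
grip_width: -0.0003
```

```bash
cat >> table.py <<'E'
def tip(g,ang=-17.7):
    o,p,Rm=pose(); gp=p+0.1734*Rm[:,2]
    print("tip",np.round(gp,4),"units",np.round(Rm.T@(np.array(g)-gp)/.03,2),"F",np.round(o["contact_force"],1),"tilt",np.round(Rm[:2,2],4),"grip",o["grip_width"],"t",o["clock"])
E
python3 -c "
from table import *
tip([.684,.092,.100])
p=grab('wrist','u1')
for c,s,pts in yellow(p,300): print(np.round(c,1),np.round(plane(p,c,.083),4),s)"
```

```text
tip [0.6818 0.1    0.1499] units [0.19 0.37 1.63] F [-0.3 -0.3  0.6] tilt [0.0054 0.0878] grip -0.0002549081383419966 t 76.5
[244.8 115.3] [0.6907 0.1696 0.083 ] [ 182   75  126   83 1438]
[255.1 198.2] [0.6795 0.1093 0.083 ] [ 227  170   57   57 2205]
[ 95.8 209.7] [0.5466 0.1389 0.083 ] [  52  186   93   45 2753]
[205.2 259.4] [0.626 0.073 0.083] [187 247  37  26 356]
```

View pics/u1.png

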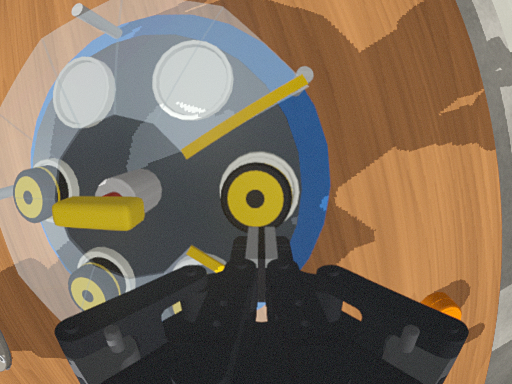

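jog_arm:
  series:
    - [0.1,0.2,0.3,0]
    - [0.09,0.17,0.4,0]
    - [0,0,0.4,0]
    - [0,0,0.3,0]
    - [0,0,0,0]

```text
clock: 77.18
tcp_pos: [0.6829, 0.0754, 0.2752]
orientation: [-3.02, 0.461, 0.016]
contact_force: [-0.4, 0.0, 1.0]
grip_width: 0.0003
```

```bash
python3 -c "
from table import *
tip([.684,.092,.088])"
```

```text
tip [0.6834 0.0906 0.1025] units [ 0.02 -0.01  0.48] F [-0.4  0.   1. ] tilt [0.0031 0.0874] grip 0.0003349273021784845 t 77.175
```

jog_arm:
  series:
    - [0,0,0.15,0]
    - [0,0,0.15,0]
    - [0,0,0.1,0]

```text
clock: 77.55
tcp_pos: [0.6834, 0.0767, 0.2635]
orientation: [-3.019, 0.461, 0.013]
contact_force: [0.6, -2.0, 5.4]
grip_width: 0.0002
```

```bash
python3 -c "
from table import *
tip([.684,.092,.083])"
```

```text
tip [0.6842 0.0919 0.0907] units [-0.    0.02  0.26] F [ 0.6 -2.   5.4] tilt [0.0049 0.0875] grip 0.00020736037033701536 t 77.55
```

Contact at z≈0.091 on the high side. Press further in small steps.

jog_arm:
  series:
    - [0,0,0.1,0]
    - [0,0,0.12,0]

```text
clock: 77.8
tcp_pos: [0.6836, 0.0774, 0.2568]
orientation: [-3.019, 0.46, 0.012]
contact_force: [0.6, -0.4, 0.4]
grip_width: -0.0
```

```bash
python3 -c "
from table import *
tip([.684,.092,.083])"
```

```text
tip [0.6845 0.0926 0.0841] units [-0.01  0.03  0.03] F [ 0.6 -0.4  0.4] tilt [0.0055 0.0877] grip -3.302001366864917e-05 t 77.8
```

jog_arm:
  series:
    - [0,0,-0.3,0]
    - [0,-0.2,0,0]
    - [0,-0.25,0,0]
    - [0,0,0,0]

```text
clock: 78.3
tcp_pos: [0.6879, 0.0909, 0.2678]
orientation: [-3.019, 0.459, 0.012]
contact_force: [0.6, -0.0, 0.4]
grip_width: 0.0002
```

```bash
python3 -c "
from table import *
tip([.681,.105,.083])
grab('scene','u2',(280,200,360,270),8)
grab('wrist','u3')"
```

```text
tip [0.6889 0.1062 0.095 ] units [-0.23  0.15  0.39] F [ 0.6 -0.   0.4] tilt [0.0056 0.0883] grip 0.00020356060156245475 t 78.3
```

View pics/u2.png

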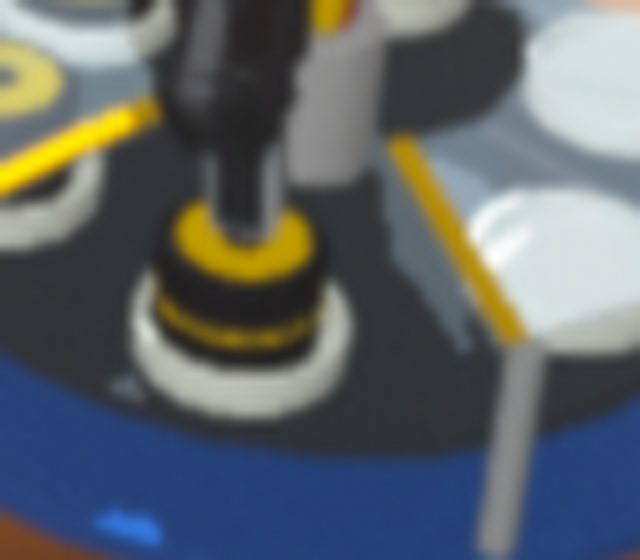

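View pics/u3.png

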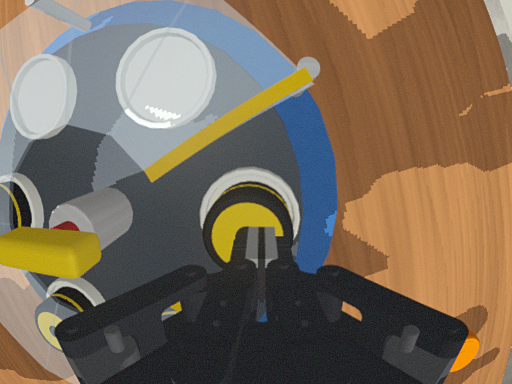

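jog_arm:
  series:
    - [-0.2,0.1,0,0]
    - [0,0,0.15,0]
    - [0,0,0.15,0]
    - [0,0,0.15,0]
    - [0,0,0.1,0]

```text
clock: 79.03
tcp_pos: [0.6815, 0.0898, 0.2558]
orientation: [-3.014, 0.461, 0.01]
contact_force: [-12.0, 1.0, 28.8]
grip_width: 0.0001
```

```bash
python3 -c "
from table import *
tip([.681,.105,.083])"
```

```text
tip [0.6828 0.1059 0.0831] units [-0.05  0.05  0.  ] F [-12.    1.   28.8] tilt [0.0073 0.0927] grip 0.00014775244628883563 t 79.025
```

jog_arm:
  series:
    - [0,0,-0.3,0]
    - [0,0,-0.6,0]
    - [0,0,-0.9,0]
    - [0,0,-0.9,0]
    - [0,0,-0.9,0]
    - [0,0,0,0]
  grip: 45

```text
clock: 79.78
tcp_pos: [0.6811, 0.0784, 0.3691]
orientation: [-3.014, 0.463, 0.008]
contact_force: [1.0, -0.4, -0.2]
grip_width: 0.045
```

```bash
python3 -c "
from table import *
sg([.5763,.139,.2],72.3)
p=grab('wrist','v1')
for c,s,pts in yellow(p,300): print(np.round(c,1),np.round(plane(p,c,.083),4),s)
d=grab('side')
for c,s,pts in yellow(d,30):
    if 280<c[0]<310 and 140<c[1]<175: print(c,plane(d,c,.083),plane(d,c,.092))
grab('scene','v2',(280,200,360,270),8)"
```

```text
t=79.8 grasp=[0.6825 0.0926 0.2147] ang=-17.42 tilt=[0.009  0.0918] F=[ 1.  -0.4 -0.2] grip=45.0 j7=-0.05 units=[-3.83 -0.36  0.6 ] roll=-8.972
[244.3 113.5] [0.6897 0.1695 0.083 ] [194  80 102  68 909]
[256.8 183. ] [0.6815 0.1074 0.083 ] [ 234  161   46   45 1475]
[122.7 192.3] [0.5534 0.1382 0.083 ] [  83  179   79   27 1822]
[253.4 258.2] [0.6563 0.0391 0.083 ] [218 234  74  48 650]
[293.1503268  158.04575163] [0.67874638 0.10513868 0.083     ] [0.67657705 0.09368854 0.092     ]
[290.79259259 169.4962963 ] [0.6632248  0.04803757 0.083     ] [0.66123983 0.03726566 0.092     ]
```

View pics/v1.png

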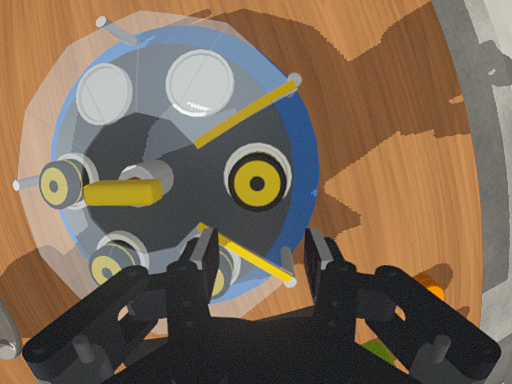

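View pics/v2.png

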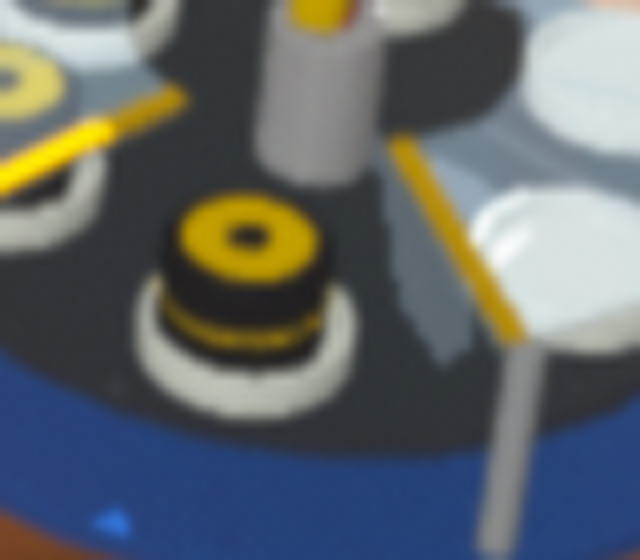

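jog_arm:
  series:
    - [-0.8,-0.05,0,0]
    - [-0.8,-0.05,0,0]
    - [-0.8,-0.05,0,0]
    - [-0.7,-0.05,0,0]
    - [-0.4,-0.1,0,-0.6]
    - [0,0,0,-1]
    - [0,0,0,-1]
    - [0,0,0,-1]
    - [0,0,0,-1]
    - [0,0,0,-1]
    - [0,0,0,-1]
    - [0,0,0,-1]
  newtons: 60

```text
clock: 81.42
tcp_pos: [0.5734, 0.124, 0.353]
orientation: [-2.633, -1.559, -0.033]
contact_force: [-0.1, 0.1, -0.8]
grip_width: 0.0452
```

jog_arm:
  series:
    - [0,0,0,-0.7]
    - [0,0,0,-0.7]
    - [0,0,0,0]

```text
clock: 81.8
tcp_pos: [0.5719, 0.1243, 0.3493]
orientation: [-2.416, -1.879, -0.039]
contact_force: [-0.5, -0.1, 0.1]
grip_width: 0.045
```

```bash
python3 -c "
from table import *
sg([.5763,.139,.16],72.3)"
```

```text
t=81.8 grasp=[0.5673 0.1366 0.1949] ang=75.65 tilt=[-0.03    0.0795] F=[-0.5 -0.1  0.1] grip=45.0 j7=1.27 units=[0.07 0.33 1.16] roll=0.335
```

jog_arm:
  series:
    - [0.04,0.17,0.2,0.33]
    - [0.04,0.16,0.4,0]
    - [0,0,0.6,0]
    - [0,0,0.6,0]
    - [0,0,0.3,0]
    - [0,0,0.1,0]
    - [0,0,0,0]

```text
clock: 82.68
tcp_pos: [0.5787, 0.1297, 0.2759]
orientation: [-2.472, -1.8, -0.026]
contact_force: [0.1, 0.7, -0.2]
grip_width: 0.0452
```

```bash
python3 -c "
from table import *
sg([.5763,.139,.12],72.3)
p=grab('wrist','w1')"
```

```text
t=82.7 grasp=[0.5732 0.1417 0.1215] ang=72.01 tilt=[-0.0357  0.0776] F=[ 0.1  0.7 -0.2] grip=45.2 j7=1.27 units=[-0.06  0.13  0.04] roll=-0.029
```

View pics/w1.png

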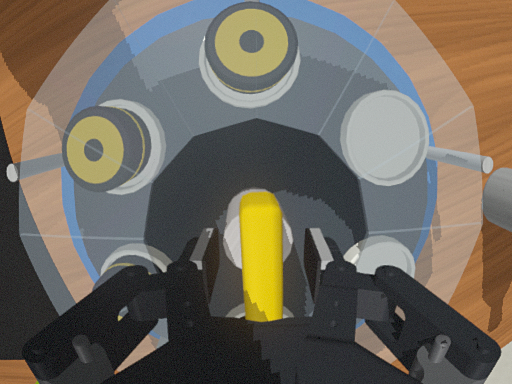

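Bar between pads. Centring slightly and closing.

jog_arm:
  series:
    - [-0.06,0.1,0.03,-0.03]
    - [0,0,0,0]
    - [0,0,0,0]
    - [0,0,0,0]
    - [0,0,0,0]
    - [0,0,0,0]
    - [0,0,0,0]
  grip: 10

```text
clock: 83.6
tcp_pos: [0.582, 0.1284, 0.2761]
orientation: [-2.465, -1.811, -0.03]
contact_force: [2.3, 2.9, -2.0]
grip_width: 0.0178
```

```bash
python3 -c "
from table import *
sg([.5763,.139,.137],72.3)"
```

```text
t=83.6 grasp=[0.5769 0.1406 0.1217] ang=72.52 tilt=[-0.033   0.0783] F=[ 2.3  2.9 -2. ] grip=17.8 j7=1.28 units=[-0.02 -0.03 -0.51] roll=0.022
```

jog_arm:
  series:
    - [0,0,-0.15,0]
    - [0,0,-0.2,0]
    - [0,0,-0.2,0]
    - [0,0,0,0]

```text
clock: 84.1
tcp_pos: [0.5822, 0.1284, 0.2911]
orientation: [-2.463, -1.812, -0.029]
contact_force: [3.5, 2.0, -6.8]
grip_width: 0.0182
```

```bash
python3 -c "
from table import *
sg([.5763,.139,.137],12.3)"
```

```text
t=84.1 grasp=[0.5769 0.1405 0.1366] ang=72.57 tilt=[-0.034   0.0782] F=[ 3.5  2.  -6.8] grip=18.2 j7=1.27 units=[-0.05 -0.   -0.02] roll=6.027
```

jog_arm:
  series:
    - [0,0,-0.03,0.5]
    - [0,0,0,0.8]
    - [0,0,0,0.8]
    - [0,0,0,0.8]
    - [0,0,0,0.8]
    - [0,0,0,0.8]
    - [0,0,0,0.8]
    - [0,0,0,0.55]
    - [0,0,0,0]

```text
clock: 85.22
tcp_pos: [0.5806, 0.1274, 0.2869]
orientation: [-3.045, -0.331, 0.038]
contact_force: [-0.8, 0.1, -6.6]
grip_width: 0.0171
```

```bash
python3 -c "
from table import *
sg([.5763,.139,.12],12.3)
print(pose()[0]['moment'])"
```

```text
t=85.2 grasp=[0.5754 0.139  0.1325] ang=12.44 tilt=[-0.0332  0.0751] F=[-0.8  0.1 -6.6] grip=17.1 j7=0.39 units=[0.03 0.04 0.41] roll=0.014
[ 0.06055157 -1.10576884  0.35417417]
```

jog_arm:
  series:
    - [0.02,0.02,0.13,0]
    - [0,0,0.15,0]
    - [0,0,0.12,0]
    - [0,0,0,0]

```text
clock: 85.72
tcp_pos: [0.5808, 0.1269, 0.2765]
orientation: [-3.041, -0.336, 0.039]
contact_force: [-2.6, 1.9, -5.8]
grip_width: 0.017
```

```bash
python3 -c "
from table import *
sg([.5763,.139,.12],12.3)"
```

```text
t=85.7 grasp=[0.5754 0.139  0.1221] ang=12.64 tilt=[-0.0344  0.0784] F=[-2.6  1.9 -5.8] grip=17.0 j7=0.41 units=[0.03 0.01 0.07] roll=0.034
```

jog_arm:
  series:
    - [0,0,0,0]
    - [0,0,0,0]
    - [0,0,0,0]
    - [0,0,-0.4,0]
    - [0,0,-0.9,0]
    - [0,0,-0.9,0]
    - [0,0,-0.9,0]
    - [0,0.5,-0.3,0]
    - [0,0.9,0,0]
    - [0,0.9,0,0]
    - [0,0.9,0,0]
    - [0,0,0,0]
  grip: 60

```text
clock: 87.22
tcp_pos: [0.6065, 0.0168, 0.3763]
orientation: [-3.043, -0.332, 0.036]
contact_force: [-0.4, 0.2, -0.7]
grip_width: 0.0605
```

```bash
python3 -c "
from table import *
sg([.5763,.139,.12],12.3)
p=grab('wrist','x1');print(off(p));n=proj(p,[HUB[0],HUB[1],.138]);print(bar(p,.138,n))
d=grab('side','x2',(200,100,320,215),5);s=grab('scene','x3',(245,160,395,280),5)
for nm,q,y0 in(('side',d,0),('scene',s,0)):
  for c,s_,pts in yellow(q,30):
    if (nm=='side' and 200<c[0]<320 and 120<c[1]<210) or (nm=='scene' and 245<c[0]<400 and 160<c[1]<280): print(nm,np.round(c,1),s_,np.round(plane(q,c,.083)[:2],4), np.round(plane(q,c,.123)[:2],4))
for c,s_,pts in yellow(p,150): print('w',np.round(c),np.round(plane(p,c,.083)[:2],4))
"
```

```text
t=87.2 grasp=[0.6015 0.0287 0.2219] ang=12.48 tilt=[-0.0317  0.0768] F=[-0.4  0.2 -0.7] grip=60.5 j7=0.49 units=[ 0.02 -3.48  3.69] roll=0.018
(np.float64(0.5), np.float64(259.1538047655106))
(array([0.57608453, 0.13777673]), (16.795276641845703, 65.3346176147461), np.float32(-77.759415))
scene [322.3 192.2] [310 185  25  15 262] [0.5119 0.1516] [0.5735 0.1422]
scene [336.5 228.9] [329 217  17  25  83] [0.6774 0.1721] [0.7297 0.1616]
scene [278.9 222. ] [273 219  13   7  38] [0.6565 0.0292] [0.71   0.0267]
w [261.  59.] [0.5727 0.1499]
w [386.  71.] [0.6895 0.1706]
w [322. 184.] [0.6527 0.0503]
```

View pics/x1.png

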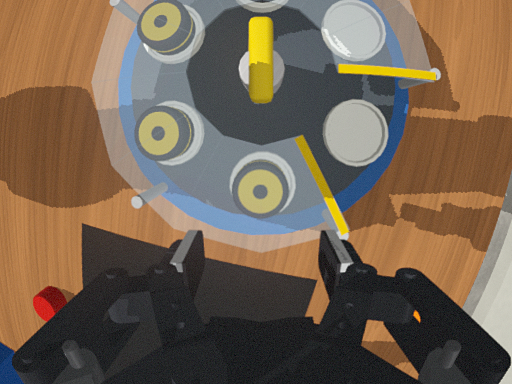

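View pics/x2.png

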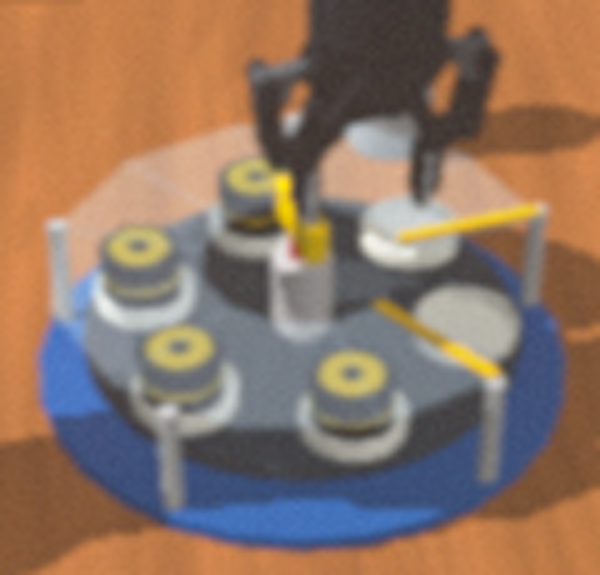

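View pics/x3.png

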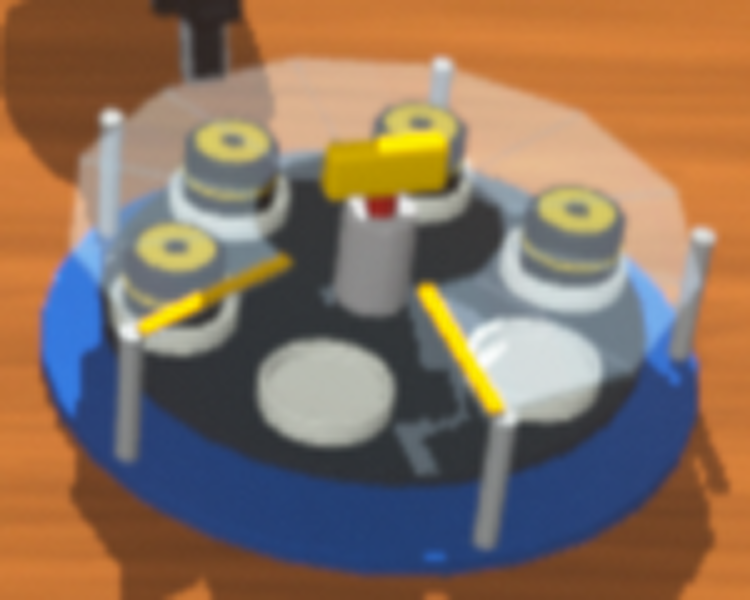

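```bash
python3 -c "
from table import *
d=grab('side');s=grab('scene')
a=np.deg2rad(-77.8);u=np.array([np.cos(a),np.sin(a)]);v=np.array([-u[1],u[0]])
for l in(0,.01):
  for nm,q in(('scene',s),('side',d)):
    P=np.array([proj(q,[*(HUB+i*.033*u+j*.009*v),z]) for i in(-1,1) for j in(-1,1) for z in(.108+l,.138+l)])
    print(l,nm,P.min(0),P.max(0))
for q in (s,):
  for c,s_,pts in yellow(q,100):
    if 300<c[0]<345 and 170<c[1]<215: print(s_, pts.min(0),pts.max(0))
"
```

```text
0 scene [307.59486169 185.1102131 ] [334.92196208 200.55125062]
0 side [255.31946789 133.2747308 ] [266.67530017 153.40826782]
0.01 scene [307.89556535 181.88606609] [335.35206316 197.37426214]
0.01 side [255.29557444 130.68884881] [266.7160488 150.8732886]
[310 185  25  15 260] [310 185] [334 199]
```

```bash
python3 -c "
from table import *
from itertools import product
d=grab('side');s=grab('scene');w=grab('wrist')
def blobs(q,box):
    hs=cv2.cvtColor(q['pixels'],cv2.COLOR_RGB2HSV);m=cv2.inRange(hs,(20,70,100),(36,255,255))
    n,l,st_,cc=cv2.connectedComponentsWithStats(m,connectivity=4);o=[]
    for i in range(1,n):
        if st_[i,4]>40 and box[0]<cc[i][0]<box[2] and box[1]<cc[i][1]<box[3]:
            h=cv2.convexHull(cv2.findNonZero((l==i).astype(np.uint8)));M=cv2.moments(h);o.append((np.array([M['m10']/M['m00'],M['m01']/M['m00']]),cv2.fitEllipse(h)))
    return o
S=blobs(s,(245,160,395,280));D=blobs(d,(200,100,320,215))
for (a,ea),(b,eb) in product(S,D):
    X=tri([(s,a),(d,b)]);e=np.linalg.norm(proj(s,X)-a)+np.linalg.norm(proj(d,X)-b)
    if e<3 and .06<X[2]<.1:
        v=X[:2]-HUB;print(np.round(X,4),'err',round(e,2),'r',round(np.linalg.norm(v),4),'ang',round(np.rad2deg(np.arctan2(v[1],v[0]))+17.8,1),'ell',np.round(ea[1]),round(ea[2]),np.round(eb[1]),round(eb[2]))
"
```

```text
[0.4907 0.0657 0.0815] err 0.27 r 0.1129 ang -121.7 ell [ 8. 15.] 91 [ 8. 13.] 87
[0.5964 0.0322 0.0805] err 0.06 r 0.1087 ang -61.7 ell [ 9. 15.] 94 [ 8. 13.] 90
[0.6531 0.0481 0.0916] err 0.47 r 0.1188 ang -32.1 ell [ 7. 35.] 65 [ 6. 30.] 120
[0.6879 0.1693 0.0908] err 0.19 r 0.1155 ang 33.0 ell [ 7. 32.] 150 [ 4. 32.] 79
```

jog_arm:
  series:
    - [0,0.5,-0.6,0]
    - [0,0.5,-0.6,0]
    - [0,0.5,-0.6,0]
    - [0,0,0,0]
    - [0,0,0,0]

```text
clock: 88.25
tcp_pos: [0.6191, -0.0303, 0.4318]
orientation: [-3.042, -0.342, 0.031]
contact_force: [-0.4, 0.1, 0.1]
grip_width: 0.06
```

```bash
python3 -c "
from table import *
grab('scene','z1');grab('wrist','z2');d=grab('side','z3')"
```

```text
(no output)
```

View pics/z1.png

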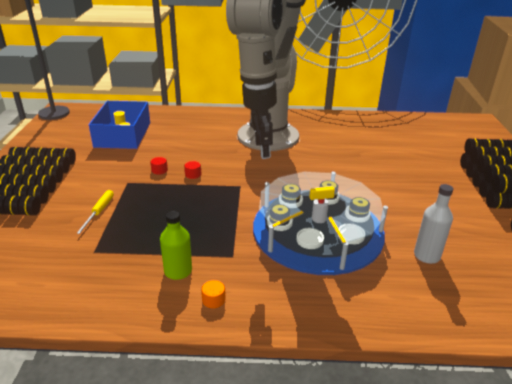

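View pics/z2.png

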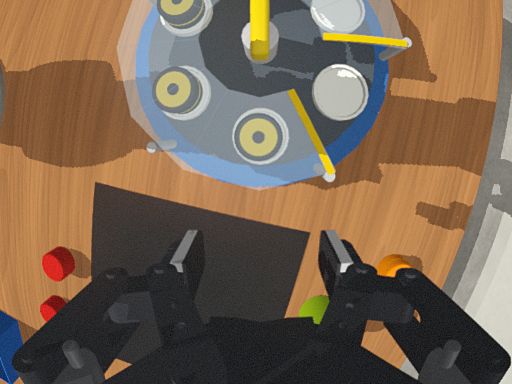

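View pics/z3.png

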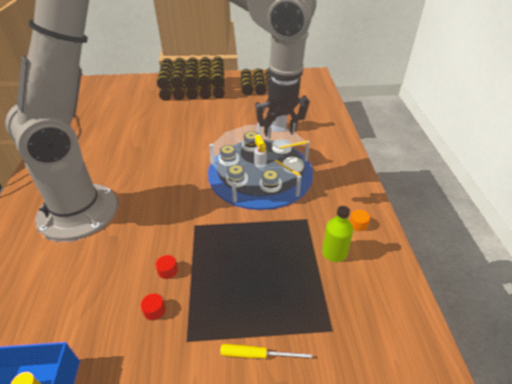

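All four cases are under the hood at side-view (228,155), (236,175), (271,180) and (251,142). The mat is empty, an empty nest is in the window, and the bystanders and look-alikes have not moved. Handing in.

```bash
python3 -c "
from bench import r
print(r.hand_in())"
```

```text
the job is handed in; nothing more can be done
None
```

All four cases are loaded and under the hood, with an empty nest in the window and the handle home. I handed the job in at about 88 s of the 210 s allowed. No verdict came back.

**How it went:** I turned the head to a stop, then gripped, placed and pressed each case in the window nest, indexing 60° after each one. The fourth case came out tilted in its nest when I let go. I pushed its high side down with closed fingertips and then pressed its centre at about 29 N, until the fingertips reached 0.083 m, the height of a home case.

**Last checks:**
- **Handle:** the bar is at −77.8°, on a stop, and its outline in the scene camera matches the home height.
- **Case heights:** I triangulated two cases directly, with tops at about 0.081 m against 0.083 m nominal. That is within calibration; the hood strips also read 1.5 to 3 mm low. The other two were partly hidden, so I judged them only by their looking upright and home in the window and passing freely under the hood.
- **Nest circle:** the two measured cases sit at radii of 0.113 and 0.109 m, inside the allowed 0.103 to 0.117 m.
- **Surroundings:** the flask, bottle, screwdriver and the red and orange look-alikes look unmoved, and the gripper is clear of everything.

**Not as intended:** the tool slowly picked up about 4 to 5 degrees of tilt over the run, and I could not correct it with the moves available. Pressing cases home in the grip peaked at about 60 N in all at the wrist, below the 120 N limit.

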